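# Clip the test bar into the measuring fixture and bring it up to the end stop

### The arm

A 6-joint arm with a two-finger parallel gripper is mounted at the origin on the work surface. World frame = base frame: x ahead of the robot, y to its left, z up, the work surface at z = 0. Lengths are in m, angles in rad, forces in N, time in s.
With the tool pointing down it reaches from about 0.425 to 0.95 m from the base axis. Payload 3.5 kg.
Tool frame: the origin (TCP) lies at the very end of the fingers, on their centre line; the grasp point (between the pads) lies 19 mm behind it; y points along the fingers, z is the direction in which the jaws open and shut, and the axes are right-handed (so a half turn about y gives the same grasp; the last joint's range is limited). The gripper opens to 85 mm and grips with 20 to 120 N. Pads are 22 mm wide; open, the fingers measure 114 mm over their backs; the gripper's body (76 mm by 85 mm) begins 54 mm behind the grasp point. The pads swing forward as they close: fully open they stand 13 mm farther back than shut.
Start: joints at [-1.443, 0.286, 1.577, -0, 1.279, -0.15], TCP at [0.185, -0.649, 0.231] pointing down, gripper open.
Joint ranges: [-2.77, 2.77], [-0.9, 2.22], [0.21, 2.48], [-1.53, 4.67], [0.24, 2.81], [-2.84, 2.84]. Speed limits (rad/s): [2.79, 2.79, 3.14, 3.14, 3.14, 3.14].

### API

Orientations are given as a unit quaternion [x, y, z, w].
In Python, from plant import ctrl, cams gives the robot as it stands.
- The arm moves only by the tool play_rows, never from a script. Its argument "steps" is a list of rows, each an object of numbers: "claw": the finger opening in cm, from 0 to 8.54; "tx", "ty", "tz": the shift along the tool's x, y, z in cm; "ax", "ay", "az": the turn, a rotation vector about the tool's x, y, z in degrees. A call has 1 to 12 rows; each row is the pose to reach, as a shift and turn from the pose commanded when the call began, along the tool's axes at that moment; what a row does not reach only later rows make up. A row lasts 1/12 s, in which the tool goes at most 41.7 mm and 7.16 degrees, less where a joint would pass 70% of its speed; a pose out of reach is approached as far as the arm can. A call with a gripper value outside its range is refused whole. The fingers move at their own pace and stop on an object; "grip_force" is the grip in N (left out, the last holds). Time passes only in rows, so rows that repeat a pose let the fingers close. It gives the time, the measured TCP pose, the force and the opening at its end, in the units of the state.
- ctrl.get_state(): the state, without advancing time (a new reading comes with each control period).
- cams.read_camera(name): name is "scene" or "top"; returns (picture, depth): 480x640x3 uint8, blue, green, red; 480x640 float32, m along the optical axis (not along the pixel's ray), 0 where there is no reading.
- cams.camera_model(name): a dict with "intrinsics" (3x3 intrinsics, pixels), "rvec" (rotation vector, rad) and "tvec" (3), from world to camera coordinates, as OpenCV has them. Camera axes: x right, y down, z forward; pixel columns grow to the right and rows downward; lengths in m; the calibration is good to about 2 mm. A picture is of the moment at which its call begins. camera_model takes no time and is no camera call.
- ctrl.sign_off(): hands the job in, once; it reports no verdict.
The state is a dict: "time": time; "qpos": joint angles; "dq": joint speeds; "joint_efforts": joint torques, N m; "eef_pos": TCP position; "tcp_rot": TCP orientation; "contact_force": force on the tool from outside, world axes, zero at the start; "wrist_torque": the same for the moment, N m; "opening": opening from 0.0 (shut) to 1.0 (fully open).
Only numpy, scipy, OpenCV 4.12 (cv2) and the standard library are available. Lean on these libraries where they do the work, as an engineer would, in place of code of your own. Each camera call takes 0.05 s, during which the arm holds its last target.

### The job

Take the thicker of the two steel bars out of the rack and press it straight down into the two spring clips of the fixture until it clicks fully home in both, a finger's breadth (about 10 mm) short of the end stop. Then, with the bar still in the clips, slide it along until its end meets the stop, hold it there lightly for a moment (about 6 N, never a hard knock), and let go, leaving it in the clips and against the stop. Do not force the clips, and leave the thinner bar and everything else where it is.

Things in the scene. Friction and masses are not known exactly. Their poses are not given: they have to be found in the camera images.
- bar_center (a point): the bar to load: a plain round steel bar, 18 mm thick, 150 mm long, about 0.3 kg, both ends flat and alike. Point at its centre; its y axis runs along the bar. It lies in one of the two lanes of the rack (either one), its axis level, 43 mm above the table
- slim_center (a point): the bar to leave alone: a plain round steel bar, 12 mm thick, 110 mm long, about 0.1 kg, in the other lane of the rack. Point at its centre; its y axis runs along the bar
- rack: black plastic rack screwed to the table: base plate 160 (x) x 120 (y) x 8 mm, origin under its centre on the table, z up. Two lanes along its y axis at x = -45 and +45 mm; each has two V-shaped saddles, 12 mm thick, at y = -40 and +40 mm, tops 42 mm high, with free space down to the base plate between them
- fixture: clip fixture screwed to the table: dark steel base plate 70 (x) x 225 (y, from -92 to +132) x 8 mm; origin on the table, midway between the two clips; z up. It holds the bar along its y axis, at x = 0, axis 45 mm above the table. Between the clips, 78 mm along y are free for fingers down to the base plate. The seated bar slides along y against 1 to 8 N of friction
- clip_a (a point): clip at y = -45 mm of the fixture, 12 mm wide along y, open upwards, two sprung steel jaws. Point on the axis of the seated bar, 45 mm above the table. The flared mouth is 61 mm high, 22 mm wide inside at the top, 13.6 mm at its neck 52 mm high. Below the bar is a solid aluminium saddle on which the seated bar rests
- clip_b (a point): clip at y = +45 mm, the same. The bar meets the flares with its axis about 59 mm above the table; both clips together take a push of about 12 to 22 N, greatest with the axis about 54 mm up; then the bar snaps down. Bar and fixture must not be pushed together with more than 40 N
- stop: end stop of the fixture: an aluminium block 20 mm wide, its top 59 mm above the table, with a flat round steel face, 14 mm across, that looks along the fixture's -y. Origin at the centre of the face, on the axis of the seated bar; axes as the fixture's. It is clamped somewhere between y = 75 and y = 95 mm of the fixture. With its end against the stop the bar's centre is 75 mm short of this point. The bar must touch it with less than 12 N
- ringgauge: steel ring, 56 mm across, 20 mm high, standing by; leave alone. Origin under its centre
- solvent: white plastic bottle, 36 mm across, 90 mm high, standing by; leave alone. Origin under its centre
- block: steel block, 35 x 60 x 30 mm, standing by; leave alone. Origin under its centre
- driver: screwdriver lying by; leave alone. Origin under its middle
- brush: brush lying by; leave alone. Origin under its middle
- dish: glass dish, 80 mm across, 30 mm high, standing by; leave alone. Origin under its centre
- weight: brass weight, 40 mm across, 45 mm high, standing by; leave alone. Origin under its centre

How it is judged:
By the outcome, as a careful person would: the job done as asked, in the order asked, and still so for the second after the job is handed in, with the robot touching nothing.
It also fails if it takes over 72 s, if anything falls off the work surface, if the arm or the gripper's body presses on something with over 40 N, if the wrist force passes 120 N, or if a joint passes its speed limit or range.

## Working session

There is one attempt and no reset: what is moved stays moved. The work goes in short steps, Python scripts to look and compute and a tool call to move; the robot and the scene stay as the last step left them, time stands still between calls to the robot, and variables do not carry over. Pictures are saved under pics/ and viewed, and the job is handed in when it is done.

Besides the shell and the picture viewer there is one more tool, called by a JSON object that holds its "api" and its "payload". play_rows: Moves the arm, as the interface text tells. Its arguments: {"type":"object","properties":{"steps":{"type":"array","items":{"type":"object","properties":{"claw":{"type":"number"},"tx":{"type":"number"},"ty":{"type":"number"},"tz":{"type":"number"},"ax":{"type":"number"},"ay":{"type":"number"},"az":{"type":"number"}}}},"grip_force":{"type":"number"}},"required":["steps"]}

```bash
ls; mkdir -p pics; python3 - <<'E'
from plant import ctrl,cams
import cv2,numpy as np
s=ctrl.get_state();print(s)
for n in("scene","top"):
    p,d=cams.read_camera(n);cv2.imwrite(f"pics/{n}0.png",p);np.savez(f"pics/{n}0.npz",p=p,d=d)
    m=cams.camera_model(n);print(n,m)
    R=cv2.Rodrigues(np.array(m["rvec"],float))[0];print("cam pos",-R.T@np.array(m["tvec"]).ravel())
E
```

```text
pics
{'time': 0.0, 'qpos': array([-1.44298553e+00,  2.87221880e-01,  1.57818506e+00, -2.59312414e-05,
        1.27860677e+00, -1.49986949e-01]), 'dq': array([-1.31808150e-03, -8.82884082e-04, -1.07141533e-04,  3.34672466e-04,
       -6.92427735e-05,  2.39802795e-03]), 'joint_efforts': array([-1.14048269e-04, -4.05977690e+01, -2.92628878e+01, -1.63982768e-04,
        5.81662389e-03,  3.46204004e-06]), 'eef_pos': array([ 0.18505635, -0.64844722,  0.22990534]), 'tcp_rot': array([-0.09790267,  0.70115181, -0.69943977,  0.0979041 ]), 'contact_force': array([0.54241386, 0.4575883 , 0.4460753 ]), 'wrist_torque': array([-0.03515832,  0.00341335,  0.03336346]), 'opening': 1.000776202270449}
scene {'intrinsics': array([[538.08224933,   0.        , 315.88043799],
       [  0.        , 538.08224933, 244.77220559],
       [  0.        ,   0.        ,   1.        ]]), 'rvec': array([ 2.05358249,  1.32166033, -0.52543324]), 'tvec': array([-0.22573207, -0.33650025,  1.46309657])}
cam pos [ 1.23488094 -0.32309239  0.82189981]
top {'intrinsics': array([[447.99658068,   0.        , 319.02059862],
       [  0.        , 447.99658068, 243.34139079],
       [  0.        ,   0.        ,   1.        ]]), 'rvec': array([ 2.16470454, -2.17979893,  0.12471688]), 'tvec': array([-0.00914703,  0.59960692,  1.01680966])}
cam pos [ 0.4899478  -0.00251063  1.07399202]
```

View pics/scene0.png

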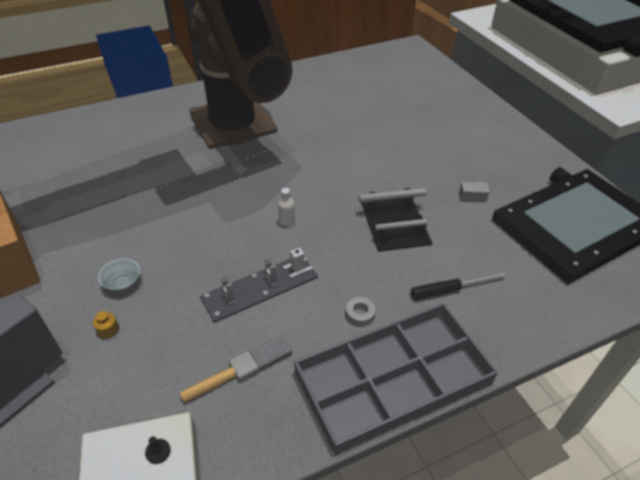

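View pics/top0.png

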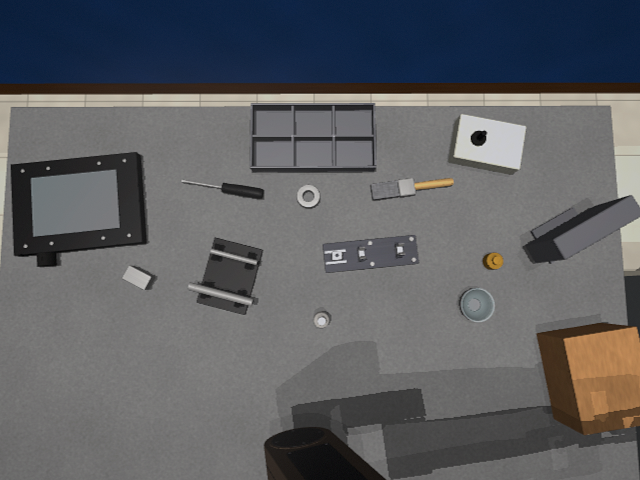

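```bash
python3 - <<'E'
import cv2,numpy as np
t=cv2.imread("pics/top0.png");s=cv2.imread("pics/scene0.png")
a=cv2.resize(t[225:325,175:275],(600,600),interpolation=cv2.INTER_CUBIC)
cv2.imwrite("pics/c1.png",a)
cv2.imwrite("pics/c2.png",cv2.resize(t[225:285,315:425],None,fx=7,fy=7,interpolation=cv2.INTER_CUBIC))
cv2.imwrite("pics/c3.png",cv2.resize(s[240:320,195:325],None,fx=6,fy=6,interpolation=cv2.INTER_CUBIC))
cv2.imwrite("pics/c4.png",cv2.resize(s[180:255,350:440],None,fx=7,fy=7,interpolation=cv2.INTER_CUBIC))
E
```

```text
(no output)
```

View pics/c1.png

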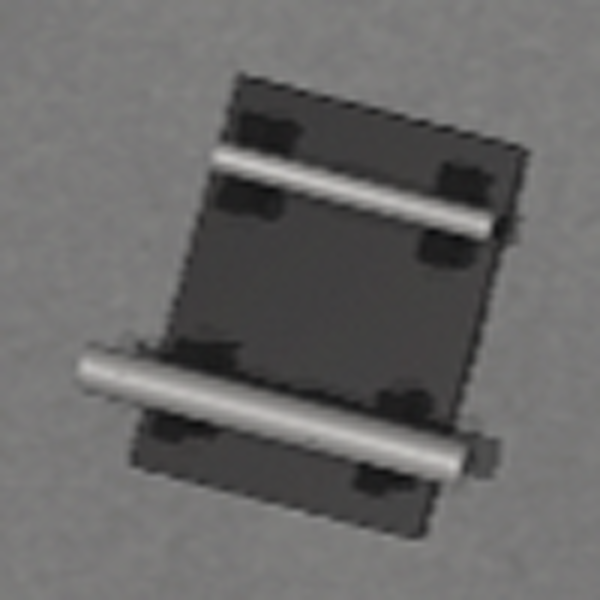

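View pics/c2.png

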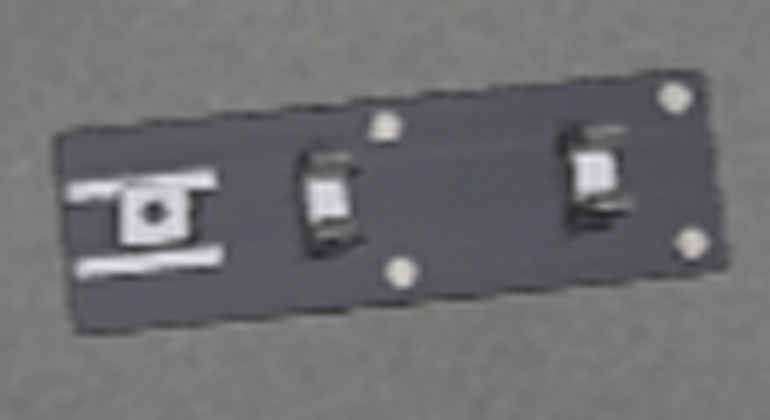

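View pics/c3.png

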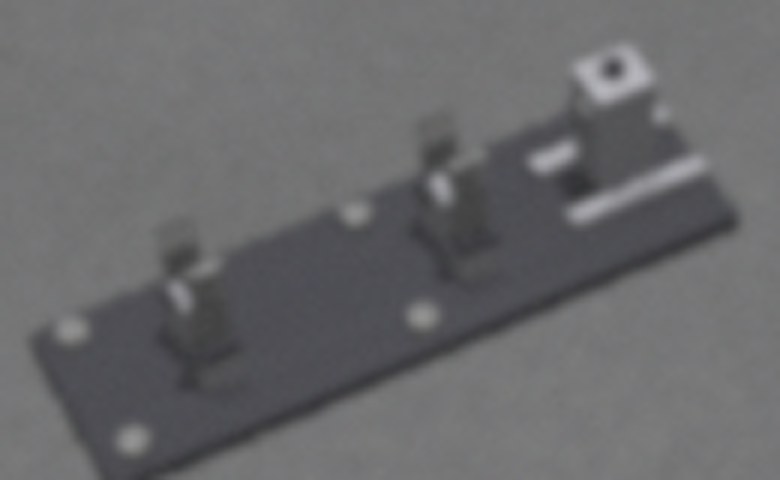

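View pics/c4.png

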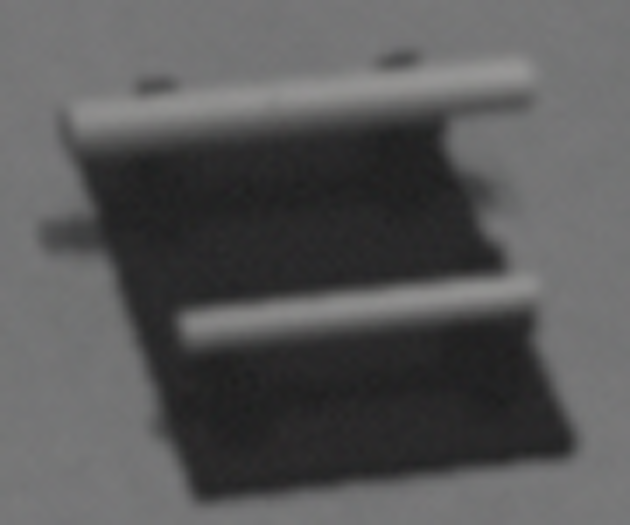

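```bash
cat > h.py <<'E'
import cv2,numpy as np
from plant import ctrl,cams
def model(n):
    m=cams.camera_model(n);return np.array(m["intrinsics"]),cv2.Rodrigues(np.array(m["rvec"],float))[0],np.array(m["tvec"],float).ravel()
def cast(n,uv,z):
    K,R,t=model(n);uv=np.atleast_2d(np.array(uv,float))
    d=(np.c_[uv,np.ones(len(uv))]@np.linalg.inv(K).T)@R;c=-R.T@t
    return c+d*((z-c[2])/d[:,2])[:,None]
def proj(n,P):
    m=cams.camera_model(n);return cv2.projectPoints(np.atleast_2d(np.array(P,float)),np.array(m["rvec"],float),np.array(m["tvec"],float),m["intrinsics"],None)[0].reshape(-1,2)
def blobs(mask,off,amin=20):
    n,l,st,c=cv2.connectedComponentsWithStats(mask.astype(np.uint8))
    return [((l==i).astype(np.uint8),st[i],c[i]+off) for i in range(1,n) if st[i][4]>=amin]
E
python3 - <<'E'
from h import *
for n,(u0,v0,u1,v1) in (("top",(175,225,275,325)),("scene",(350,180,440,255))):
    p=np.load(f"pics/{n}0.npz")["p"][v0:v1,u0:u1];g=cv2.cvtColor(p,cv2.COLOR_BGR2GRAY)
    print(n,g.min(),np.median(g),g.max())
    for m,st,c in blobs(g>125 if n=="top" else g>118,np.array([u0,v0])):
        cs=cv2.findContours(m,cv2.RETR_EXTERNAL,cv2.CHAIN_APPROX_NONE)[0][0]
        (cx,cy),(w,h),a=cv2.minAreaRect(cs);b=cv2.boxPoints(((cx,cy),(w,h),a))
        o=np.argsort([np.linalg.norm(b[0]-b[1]),np.linalg.norm(b[1]-b[2])])
        e=[(b[0]+b[1])/2,(b[2]+b[3])/2] if o[0]==0 else [(b[1]+b[2])/2,(b[3]+b[0])/2]
        e=np.array(e)+[u0,v0]
        W=cast(n,e,.043)
        print(st[4],"wh",w,h,"ends px",e.round(1).tolist(),"world",W.round(4).tolist(),"mid",W.mean(0).round(4),"len",np.linalg.norm(W[0]-W[1]))
p=np.load("pics/top0.npz")["p"][225:285,315:425].astype(int)
print(p[5,5],p[30,40],p[32,70],p[50,100])
E
```

```text
top 23 120.0 198
104 wh 26.33616065979004 11.348101615905762 ends px [[201.8, 226.7], [227.2, 233.7]] world [[0.6389, 0.2581, 0.043], [0.6221, 0.1992, 0.043]] mid [0.6305 0.2287 0.043 ] len 0.06127567640149673
30 wh 11.400686264038086 4.06051778793335 ends px [[232.3, 226.6], [241.2, 233.8]] world [[0.6386, 0.1876, 0.043], [0.6218, 0.1668, 0.043]] mid [0.6302 0.1772 0.043 ] len 0.02671133118213366
152 wh 47.539344787597656 3.206615447998047 ends px [[210.0, 250.1], [255.9, 262.2]] world [[0.5842, 0.2383, 0.043], [0.5556, 0.1323, 0.043]] mid [0.5699 0.1853 0.043 ] len 0.10983643821468567
321 wh 65.76838684082031 4.895590305328369 ends px [[187.6, 285.4], [251.2, 302.3]] world [[0.5037, 0.2878, 0.043], [0.4642, 0.1424, 0.043]] mid [0.4839 0.2151 0.043 ] len 0.1506095164064215
scene 30 114.0 150
475 wh 18.0 76.0 ends px [[427.0, 189.0], [351.0, 189.0]] world [[0.4997, 0.2925, 0.043], [0.43, 0.1373, 0.043]] mid [0.4649 0.2149 0.043 ] len 0.17011582050347773
21 wh 5.0 6.0 ends px [[419.0, 182.5], [413.0, 182.5]] world [[0.473, 0.2883, 0.043], [0.4674, 0.2759, 0.043]] mid [0.4702 0.2821 0.
[... 255 characters left out ...]
 233.0], [433.5, 254.0]] world [[0.6239, 0.2283, 0.043], [0.6738, 0.1955, 0.043]] mid [0.6489 0.2119 0.043 ] len 0.05971715416435227
38 wh 8.320503234863281 6.656403064727783 ends px [[361.2, 248.2], [368.2, 252.8]] world [[0.6008, 0.0725, 0.043], [0.6176, 0.0791, 0.043]] mid [0.6092 0.0758 0.043 ] len 0.018069742452169156
20 wh 6.0 4.0 ends px [[350.0, 252.0], [356.0, 252.0]] world [[0.601, 0.0472, 0.043], [0.6059, 0.058, 0.043]] mid [0.6034 0.0526 0.043 ] len 0.011918113257322288
27 wh 4.0 7.0 ends px [[414.0, 252.0], [407.0, 252.0]] world [[0.6533, 0.1632, 0.043], [0.6476, 0.1505, 0.043]] mid [0.6504 0.1568 0.043 ] len 0.013929929389034994
[121 121 121] [96 89 89] [95 88 87] [124 123 125]
```

```bash
python3 - <<'E'
from h import *
def pose(b):
    b=np.array(b);e=[b[1]-b[0],b[2]-b[1]]
    l=max(e,key=np.linalg.norm);s=min(e,key=np.linalg.norm)
    l=l*np.sign(l[1]);return b.mean(0).round(4),np.linalg.norm(l).round(4),np.linalg.norm(s).round(4),np.degrees(np.arctan2(-l[0],l[1])).round(2)
for n,(u0,v0,u1,v1) in (("top",(312,222,428,288)),("scene",(192,240,325,325))):
    p=np.load(f"pics/{n}0.npz")["p"][v0:v1,u0:u1];g=cv2.GaussianBlur(cv2.cvtColor(p,cv2.COLOR_BGR2GRAY),(3,3),0)
    ch=p.astype(int);bl=ch[...,0]-ch[...,2]
    print(n,np.median(g),np.percentile(g,[5,30]))
    m=((g<(105 if n=="top" else 92))).astype(np.uint8)
    cs=max(cv2.findContours(m,cv2.RETR_EXTERNAL,cv2.CHAIN_APPROX_NONE)[0],key=cv2.contourArea)
    b=cv2.boxPoints(cv2.minAreaRect(cs))+[u0,v0]
    q=cv2.approxPolyDP(cv2.convexHull(cs),6,True)[:,0]+[u0,v0]
    print("rect",b.round(1).tolist(),pose(cast(n,b,.008)));print("poly",q.tolist())
    if len(q)==4: print(pose(cast(n,q,.008)),cast(n,q,.008).round(4).tolist())
    for mm,st,c in blobs(g>(150 if n=="top" else 130),np.array([u0,v0]),5):
        w=g.astype(float)*mm; print("bright",st[4],c.round(1),"z8",cast(n,c,.009).round(4)[0,:2],"z36",cast(n,c,.036).round(4)[0,:2],"z59",cast(n,c,.059).round(4)[0,:2])
# depth
for n in ("top","scene"):
    d=np.load(f"pics/{n}0.npz")["d"];K,R,t=model(n)
    v,u=np.mgrid[0:480,0:640];P=np.stack([(u-K[0,2])/K[0,0]*d,(v-K[1,2])/K[1,1]*d,d],-1).reshape(-1,3)
    W=((P-t)@R).reshape(480,640,3);np.save(f"pics/W{n}.npy",W)
    ok=(d>0)
    for nm,c,r in (("thick",(.484,.215),.10),("thin",(.57,.185),.06)):
        s=ok&(np.hypot(W[...,0]-c[0],W[...,1]-c[1])<r)&(W[...,2]>.045)&(W[...,2]<.07)
        if nm=="thick": s&=W[...,0]<.53
        Q=W[s]; print(n,nm,len(Q),Q.mean(0).round(4),Q.min(0).round(4),Q.max(0).round(4))
    s=ok&(np.hypot(W[...,0]-.58,W[...,1]+.05)<.14)&(W[...,2]>.03);Q=W[s];print(n,"fix tall",len(Q)); 
    for mm,st,c in blobs(s,np.zeros(2),3): print(st,c.round(1),W[mm>0].mean(0).round(4),W[mm>0].max(0).round(4))
E
```

```text
top 121.0 [ 84. 101.]
rect [[321.4, 243.4], [415.8, 233.9], [418.8, 263.6], [324.4, 273.1]] (array([ 0.577 , -0.1357,  0.008 ]), np.float64(0.2279), np.float64(0.0716), np.float64(5.37))
poly [[415, 236], [418, 263], [325, 271], [325, 243]]
(array([ 0.5775, -0.1372,  0.008 ]), np.float64(0.2229), np.float64(0.0652), np.float64(4.51)) [[0.6182, -0.2442, 0.008], [0.5533, -0.2495, 0.008], [0.5358, -0.0273, 0.008], [0.6027, -0.0279, 0.008]]
bright 8 [411.  238.5] z8 [ 0.6121 -0.2342] z36 [ 0.609  -0.2283] z59 [ 0.6064 -0.2233]
bright 10 [369.7 242.7] z8 [ 0.6027 -0.1349] z36 [ 0.5998 -0.1315] z59 [ 0.5974 -0.1286]
bright 25 [399.6 249.1] z8 [ 0.5869 -0.2062] z36 [ 0.5844 -0.2011] z59 [ 0.5823 -0.1967]
bright 99 [336.1 253.6] z8 [ 0.5771 -0.054 ] z36 [ 0.5748 -0.0527] z59 [ 0.573  -0.0516]
bright 25 [361.2 253. ] z8 [ 0.5782 -0.1141] z36 [ 0.5759 -0.1112] z59 [ 0.574  -0.1088]
bright 7 [413.3 259. ] z8 [ 0.5629 -0.2382] z36 [ 0.561  -0.2323] z59 [ 0.5594 -0.2272]
bright 43 [336.1 261.9] z8 [ 0.5572 -0.054 ] z36 [ 0.5555 -0.0527] z59 [ 0.554  -0.0516]
bright 9 [371.9 263.3] z8 [ 0.5532 -0.
[... 866 characters left out ...]
74 0.046 ] [0.5445 0.1317 0.0452] [0.5819 0.2352 0.0478]
top fix tall 165
[359 247   8  12  67] [361.9 252.6] [ 0.5759 -0.112   0.0455] [ 0.5877 -0.106   0.0618]
[332 251  11  10  98] [336.9 255.4] [ 0.5691 -0.0537  0.0557] [ 0.5794 -0.0425  0.066 ]
scene thick 383 [0.4865 0.209  0.0493] [0.4597 0.1372 0.045 ] [0.512  0.2832 0.0558]
scene thin 38 [0.5738 0.1812 0.0458] [0.5467 0.1285 0.0451] [0.6019 0.2339 0.0478]
scene fix tall 376
[287 209   3   3   4] [288.2 210.2] [ 0.444  -0.02    0.0494] [ 0.445  -0.0182  0.0525]
[289 247  15  20 217] [296.4 256.7] [ 0.5747 -0.0571  0.0498] [ 0.5828 -0.0438  0.0652]
[264 257  12  21 153] [269.4 267.6] [ 0.5758 -0.1142  0.0456] [ 0.589  -0.1063  0.0637]
```

```bash
python3 - <<'E'
from h import *
yaw=np.radians(5.45);o=np.array([.5793,-.156]);X=np.array([np.cos(yaw),np.sin(yaw)]);Y=np.array([-np.sin(yaw),np.cos(yaw)])
for n,(a,b,c,d) in (("top",(330,248,346,266)),("scene",(284,244,306,274))):
    W=np.load(f"pics/W{n}.npy");S=W[b:d,a:c]
    q=S[...,:2]-o;print(n);fy=q@Y;fx=q@X
    m=(S[...,2]>.045)&(abs(fx)<.016)
    print("y",np.percentile(fy[m]*1e3,[0,5,25,50,75,95,100]).round(1),"x",np.percentile(fx[m]*1e3,[0,5,50,95,100]).round(1))
    m=m&(S[...,2]>.056); print("top: y",np.percentile(fy[m]*1e3,[0,5,25,50,75,95,100]).round(1),"x",np.percentile(fx[m]*1e3,[0,5,50,95,100]).round(1))
print(((cast("top",[342.1,255.7],.059)[0,:2]-o)@Y)*1e3)
for n,z in(("top",6),("scene",12)):
    p=np.load(f"pics/{n}0.npz")["p"]
    cr=p[240:275,325:375] if n=="top" else p[240:285,255:320]
    cv2.imwrite(f"pics/d{n}.png",cv2.resize(cr,None,fx=12,fy=12,interpolation=cv2.INTER_NEAREST))
E
```

```text
top
y [ 89.9  91.4  96.7 102.9 108.1 112.5 113.7] x [-10.   -9.2  -0.    8.7  10.2]
top: y [ 91.7  93.7  98.3 102.9 107.2 112.  112.7] x [-9.2 -8.  -0.7  8.8  9.5]
scene
y [ 87.1  89.4  93.   99.3 105.  110.7 111.9] x [-10.8  -7.9   5.1  10.7  12. ]
top: y [ 90.1  90.8  95.6 100.7 106.1 111.  111.9] x [-10.8  -7.9   2.1  10.3  11.1]
91.38462993565322
```

View pics/dtop.png

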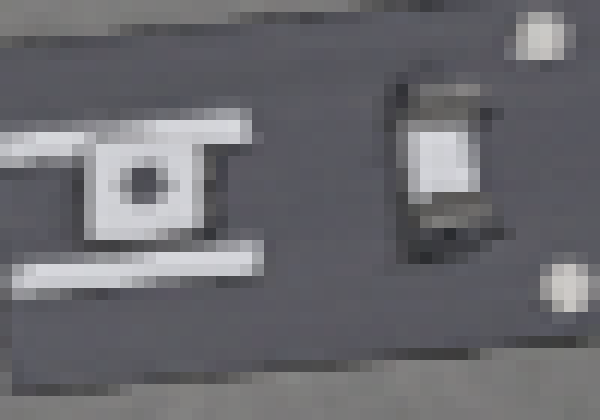

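View pics/dscene.png

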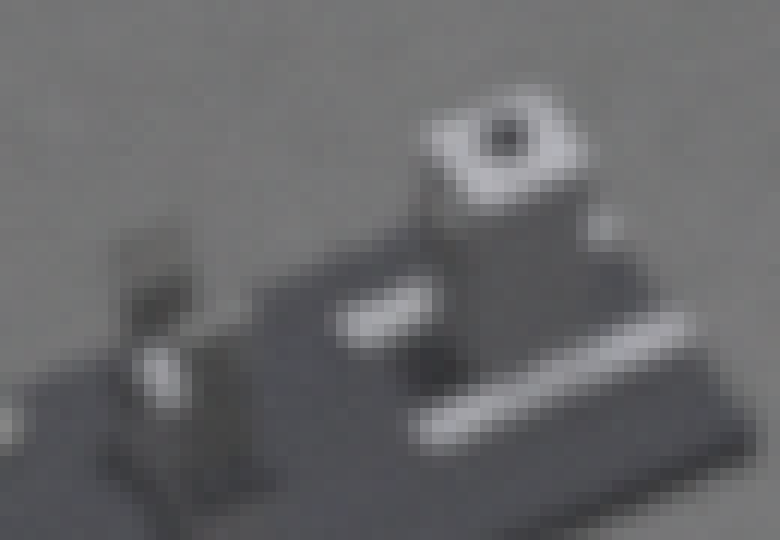

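```bash
cat >> h.py <<'E'
from scipy.spatial.transform import Rotation as Rn
def rel(tgt,deg,st=None):
    """target TCP xyz, tool down, tool z horizontal perpendicular to a bar whose axis is world +y turned by deg. prints tx ty tz cm, turn ay deg"""
    s=st or ctrl.get_state();T=Rn.from_quat(s["tcp_rot"]).as_matrix()
    a=np.radians(deg);best=None
    for sg in(1,-1):
        z=sg*np.array([np.cos(a),np.sin(a),0]);y=np.array([0,0,-1.]);x=np.cross(y,z)
        rv=Rn.from_matrix(T.T@np.c_[x,y,z]).as_rotvec(degrees=True)
        print("turn",rv.round(2),"shift cm",(T.T@(np.array(tgt)-s["eef_pos"])*100).round(2))
E
python3 - <<'E'
from h import *
s=ctrl.get_state();T=Rn.from_quat(s["tcp_rot"]).as_matrix();print(T.round(3))
print(proj("top",s["eef_pos"]),proj("scene",s["eef_pos"]))
W=np.load("pics/Wtop.npy");
for u,v in((590,350),(560,400),(610,240),(600,430)):print(u,v,W[v,u].round(3))
rel([.5,-.25,.3],0);rel([.484,.215,.2],-15.2)
E
```

```text
[[-0.962 -0.     0.274]
 [-0.274  0.002 -0.962]
 [-0.    -1.    -0.002]]
[[671.29605578 456.50722867]] [[-84.15390287 145.67469277]]
590 350 [ 0.361 -0.581  0.118]
560 400 [ 0.243 -0.548  0.049]
610 240 [ 0.607 -0.721 -0.001]
600 430 [ 0.199 -0.59   0.119]
turn [  0.09 -74.08  -0.1 ] shift cm [-41.22  -6.92 -29.7 ]
turn [1.1000e-01 1.0591e+02 1.0000e-01] shift cm [-41.22  -6.92 -29.7 ]
turn [  0.1  -58.88  -0.08] shift cm [-52.43   3.19 -74.84]
turn [1.0000e-01 1.2111e+02 1.2000e-01] shift cm [-52.43   3.19 -74.84]
```

{"api": "play_rows", "payload": {"steps": [{"tx": -41.2,"ty": -6.9,"tz": -29.7,"ay": -58.9,"claw": 8.5},{"tx": -41.2,"ty": -6.9,"tz": -29.7,"ay": -58.9,"claw": 8.5},{"tx": -41.2,"ty": -6.9,"tz": -29.7,"ay": -58.9,"claw": 8.5},{"tx": -41.2,"ty": -6.9,"tz": -29.7,"ay": -58.9,"claw": 8.5},{"tx": -41.2,"ty": -6.9,"tz": -29.7,"ay": -58.9,"claw": 8.5},{"tx": -41.2,"ty": -6.9,"tz": -29.7,"ay": -58.9,"claw": 8.5},{"tx": -41.2,"ty": -6.9,"tz": -29.7,"ay": -58.9,"claw": 8.5},{"tx": -41.2,"ty": -6.9,"tz": -29.7,"ay": -58.9,"claw": 8.5},{"tx": -41.2,"ty": -6.9,"tz": -29.7,"ay": -58.9,"claw": 8.5},{"tx": -41.2,"ty": -6.9,"tz": -29.7,"ay": -58.9,"claw": 8.5},{"tx": -41.2,"ty": -6.9,"tz": -29.7,"ay": -58.9,"claw": 8.5},{"tx": -41.2,"ty": -6.9,"tz": -29.7,"ay": -58.9,"claw": 8.5}]}}

```text
invalid input at $.steps[0]: expected keys claw, tx, ty, tz, ax, ay, az
```

{"api": "play_rows", "payload": {"steps": [{"tx": -41.2,"ty": -6.9,"tz": -29.7,"ax": 0,"ay": -58.9,"az": 0,"claw": 8.5},{"tx": -41.2,"ty": -6.9,"tz": -29.7,"ax": 0,"ay": -58.9,"az": 0,"claw": 8.5},{"tx": -41.2,"ty": -6.9,"tz": -29.7,"ax": 0,"ay": -58.9,"az": 0,"claw": 8.5},{"tx": -41.2,"ty": -6.9,"tz": -29.7,"ax": 0,"ay": -58.9,"az": 0,"claw": 8.5},{"tx": -41.2,"ty": -6.9,"tz": -29.7,"ax": 0,"ay": -58.9,"az": 0,"claw": 8.5},{"tx": -41.2,"ty": -6.9,"tz": -29.7,"ax": 0,"ay": -58.9,"az": 0,"claw": 8.5},{"tx": -41.2,"ty": -6.9,"tz": -29.7,"ax": 0,"ay": -58.9,"az": 0,"claw": 8.5},{"tx": -41.2,"ty": -6.9,"tz": -29.7,"ax": 0,"ay": -58.9,"az": 0,"claw": 8.5},{"tx": -41.2,"ty": -6.9,"tz": -29.7,"ax": 0,"ay": -58.9,"az": 0,"claw": 8.5},{"tx": -41.2,"ty": -6.9,"tz": -29.7,"ax": 0,"ay": -58.9,"az": 0,"claw": 8.5},{"tx": -41.2,"ty": -6.9,"tz": -29.7,"ax": 0,"ay": -58.9,"az": 0,"claw": 8.5},{"tx": -41.2,"ty": -6.9,"tz": -29.7,"ax": 0,"ay": -58.9,"az": 0,"claw": 8.5}]}}

```text
time: 1.1
eef_pos: [0.4929, -0.2582, 0.2985]
tcp_rot: [-0.43, 0.562, -0.561, 0.429]
contact_force: [-0.0, -0.2, 0.7]
opening: 0.996
```

```bash
python3 - <<'E'
from h import *
s=ctrl.get_state();print(s["time"],s["eef_pos"],s["qpos"].round(2))
rel([.484,.2145,.15],-15.2)
E
```

```text
1.1 [ 0.49285359 -0.25824351  0.29849929] [-0.66 -0.02  1.79 -0.    1.37 -0.4 ]
turn [ 0.03  0.01 -0.01] shift cm [-45.39  14.87 -13.23]
turn [-2.0000e-02 -1.7999e+02 -5.0000e-02] shift cm [-45.39  14.87 -13.23]
```

{"api": "play_rows", "payload": {"steps": [{"tx": -45.4,"ty": 14.9,"tz": -13.2,"ax": 0,"ay": 0,"az": 0,"claw": 6},{"tx": -45.4,"ty": 14.9,"tz": -13.2,"ax": 0,"ay": 0,"az": 0,"claw": 6},{"tx": -45.4,"ty": 14.9,"tz": -13.2,"ax": 0,"ay": 0,"az": 0,"claw": 6},{"tx": -45.4,"ty": 14.9,"tz": -13.2,"ax": 0,"ay": 0,"az": 0,"claw": 6},{"tx": -45.4,"ty": 14.9,"tz": -13.2,"ax": 0,"ay": 0,"az": 0,"claw": 6},{"tx": -45.4,"ty": 14.9,"tz": -13.2,"ax": 0,"ay": 0,"az": 0,"claw": 6},{"tx": -45.4,"ty": 14.9,"tz": -13.2,"ax": 0,"ay": 0,"az": 0,"claw": 6},{"tx": -45.4,"ty": 14.9,"tz": -13.2,"ax": 0,"ay": 0,"az": 0,"claw": 6},{"tx": -45.4,"ty": 14.9,"tz": -13.2,"ax": 0,"ay": 0,"az": 0,"claw": 6},{"tx": -45.4,"ty": 14.9,"tz": -13.2,"ax": 0,"ay": 0,"az": 0,"claw": 6},{"tx": -45.4,"ty": 14.9,"tz": -13.2,"ax": 0,"ay": 0,"az": 0,"claw": 6},{"tx": -45.4,"ty": 14.9,"tz": -13.2,"ax": 0,"ay": 0,"az": 0,"claw": 6}]}}

```text
time: 2.1
eef_pos: [0.4826, 0.2147, 0.1485]
tcp_rot: [-0.43, 0.562, -0.561, 0.43]
contact_force: [1.3, 0.0, -0.1]
opening: 0.703
```

{"api": "play_rows", "payload": {"steps": [{"tx": 0,"ty": 0,"tz": 0,"ax": 0,"ay": 0,"az": 0,"claw": 6},{"tx": 0,"ty": 0,"tz": 0,"ax": 0,"ay": 0,"az": 0,"claw": 6},{"tx": 0,"ty": 0,"tz": 0,"ax": 0,"ay": 0,"az": 0,"claw": 6},{"tx": 0,"ty": 0,"tz": 0,"ax": 0,"ay": 0,"az": 0,"claw": 6}]}}

```text
time: 2.43
eef_pos: [0.4841, 0.2116, 0.15]
tcp_rot: [0.429, -0.562, 0.562, -0.429]
contact_force: [0.2, -0.4, -0.2]
opening: 0.703
```

```bash
python3 - <<'E'
from h import *
s=ctrl.get_state();print(s["time"],s["eef_pos"],s["qpos"].round(2),s["opening"])
rel([.484,.2145,.024],-15.2)
E
```

```text
2.4333 [0.4841183  0.21156261 0.15004464] [ 0.22  0.05  2.01 -0.    1.09  0.49] 0.7026357743491745
turn [-0.04 -0.05 -0.  ] shift cm [-0.28 12.6  -0.1 ]
turn [ 0.0000e+00  1.7995e+02 -7.0000e-02] shift cm [-0.28 12.6  -0.1 ]
```

{"api": "play_rows", "payload": {"steps": [{"tx": -0.3,"ty": 4,"tz": -0.1,"ax": 0,"ay": 0,"az": 0,"claw": 6},{"tx": -0.3,"ty": 7,"tz": -0.1,"ax": 0,"ay": 0,"az": 0,"claw": 6},{"tx": -0.3,"ty": 9,"tz": -0.1,"ax": 0,"ay": 0,"az": 0,"claw": 6},{"tx": -0.3,"ty": 11,"tz": -0.1,"ax": 0,"ay": 0,"az": 0,"claw": 6},{"tx": -0.3,"ty": 12,"tz": -0.1,"ax": 0,"ay": 0,"az": 0,"claw": 6},{"tx": -0.3,"ty": 12.6,"tz": -0.1,"ax": 0,"ay": 0,"az": 0,"claw": 6},{"tx": -0.3,"ty": 12.6,"tz": -0.1,"ax": 0,"ay": 0,"az": 0,"claw": 6},{"tx": -0.3,"ty": 12.6,"tz": -0.1,"ax": 0,"ay": 0,"az": 0,"claw": 6},{"tx": -0.3,"ty": 12.6,"tz": -0.1,"ax": 0,"ay": 0,"az": 0,"claw": 6},{"tx": -0.3,"ty": 12.6,"tz": -0.1,"ax": 0,"ay": 0,"az": 0,"claw": 6}]}}

```text
time: 3.27
eef_pos: [0.4847, 0.2158, 0.0251]
tcp_rot: [0.429, -0.561, 0.562, -0.43]
contact_force: [0.6, 0.4, 0.5]
opening: 0.703
```

```bash
python3 - <<'E'
from h import *
s=ctrl.get_state();print(s["time"],s["eef_pos"],s["contact_force"],s["opening"])
for n,(u0,v0,u1,v1) in (("top",(165,215,285,325)),("scene",(345,120,445,255))):
    p,d=cams.read_camera(n);cv2.imwrite(f"pics/{n}1.png",cv2.resize(p[v0:v1,u0:u1],None,fx=4,fy=4,interpolation=cv2.INTER_CUBIC))
E
```

```text
3.2667 [0.48469371 0.215831   0.025144  ] [0.57647407 0.41127483 0.52058545] 0.7029647656562257
```

View pics/top1.png

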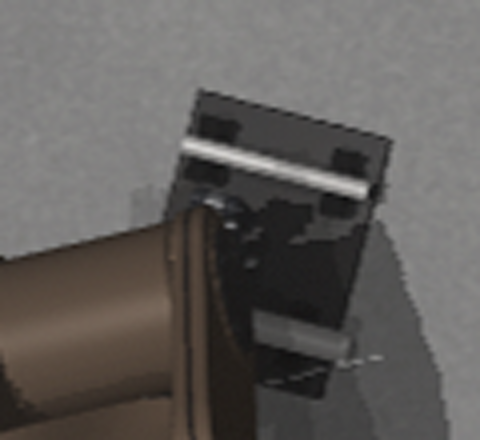

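View pics/scene1.png

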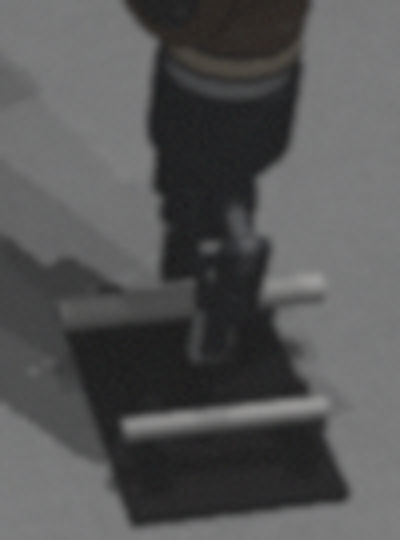

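{"api": "play_rows", "payload": {"grip_force": 40, "steps": [{"tx": 0,"ty": 0,"tz": 0,"ax": 0,"ay": 0,"az": 0,"claw": 3},{"tx": 0,"ty": 0,"tz": 0,"ax": 0,"ay": 0,"az": 0,"claw": 2.4},{"tx": 0,"ty": 0,"tz": 0,"ax": 0,"ay": 0,"az": 0,"claw": 2.2},{"tx": 0,"ty": 0,"tz": 0,"ax": 0,"ay": 0,"az": 0,"claw": 2.0},{"tx": 0,"ty": 0,"tz": 0,"ax": 0,"ay": 0,"az": 0,"claw": 1.8},{"tx": 0,"ty": 0,"tz": 0,"ax": 0,"ay": 0,"az": 0,"claw": 1.2},{"tx": 0,"ty": 0,"tz": 0,"ax": 0,"ay": 0,"az": 0,"claw": 1.2},{"tx": 0,"ty": 0,"tz": 0,"ax": 0,"ay": 0,"az": 0,"claw": 1.2}]}}

```text
time: 4.03
eef_pos: [0.4848, 0.2155, 0.0242]
tcp_rot: [0.429, -0.561, 0.562, -0.43]
contact_force: [4.3, -1.7, -0.2]
opening: 0.196
```

{"api": "play_rows", "payload": {"grip_force": 100, "steps": [{"tx": 0,"ty": 0,"tz": 0,"ax": 0,"ay": 0,"az": 0,"claw": 1.0},{"tx": 0,"ty": 0,"tz": 0,"ax": 0,"ay": 0,"az": 0,"claw": 1.0},{"tx": 0,"ty": 0,"tz": 0,"ax": 0,"ay": 0,"az": 0,"claw": 1.0}]}}

```text
time: 4.28
eef_pos: [0.4848, 0.2156, 0.0244]
tcp_rot: [0.429, -0.561, 0.562, -0.43]
contact_force: [3.9, -2.5, 2.1]
opening: 0.177
```

```bash
python3 - <<'E'
from h import *
s=ctrl.get_state();print(s["time"],s["eef_pos"],s["contact_force"],s["wrist_torque"],s["opening"]*85.4)
E
```

```text
4.2833 [0.48476865 0.21562036 0.02442529] [ 3.92860671 -2.466838    2.10047356] [-0.4039494  -0.72168466  0.01386626] 15.120604567686282
```

{"api": "play_rows", "payload": {"steps": [{"tx": 0,"ty": -0.3,"tz": 0,"ax": 0,"ay": 0,"az": 0,"claw": 1.0},{"tx": 0,"ty": -1,"tz": 0,"ax": 0,"ay": 0,"az": 0,"claw": 1.0},{"tx": 0,"ty": -2,"tz": 0,"ax": 0,"ay": 0,"az": 0,"claw": 1.0},{"tx": 0,"ty": -4,"tz": 0,"ax": 0,"ay": 0,"az": 0,"claw": 1.0},{"tx": 0,"ty": -6,"tz": 0,"ax": 0,"ay": 0,"az": 0,"claw": 1.0},{"tx": 0,"ty": -9,"tz": 0,"ax": 0,"ay": 0,"az": 0,"claw": 1.0},{"tx": 0,"ty": -12,"tz": 0,"ax": 0,"ay": 0,"az": 0,"claw": 1.0},{"tx": 0,"ty": -13,"tz": 0,"ax": 0,"ay": 0,"az": 0,"claw": 1.0},{"tx": 0,"ty": -13,"tz": 0,"ax": 0,"ay": 0,"az": 0,"claw": 1.0},{"tx": 0,"ty": -13,"tz": 0,"ax": 0,"ay": 0,"az": 0,"claw": 1.0},{"tx": 0,"ty": -13,"tz": 0,"ax": 0,"ay": 0,"az": 0,"claw": 1.0}]}}

```text
time: 5.2
eef_pos: [0.4816, 0.2153, 0.1511]
tcp_rot: [-0.431, 0.562, -0.561, 0.428]
contact_force: [-0.9, 0.1, -4.0]
opening: 0.177
```

```bash
python3 - <<'E'
from h import *
s=ctrl.get_state();print(s["time"],s["eef_pos"],s["contact_force"],s["wrist_torque"],s["opening"]*85.4)
p,d=cams.read_camera("scene");cv2.imwrite("pics/s2.png",p);np.savez("pics/s2.npz",p=p,d=d)
rel([.579,-.156+.0045,.15],5.45)
E
```

```text
5.2 [0.48156396 0.21529165 0.15106477] [-0.9380441   0.06729441 -3.95836327] [-0.03970326  0.01147623  0.01957047] 15.131501205013121
turn [  0.31 -20.64   0.09] shift cm [32.84  0.06 19.01]
turn [-1.2000e-01  1.5936e+02  4.3000e-01] shift cm [32.84  0.06 19.01]
```

View pics/s2.png

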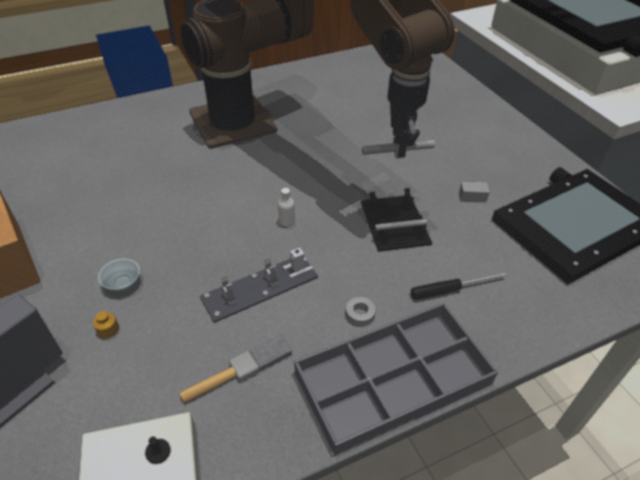

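{"api": "play_rows", "payload": {"steps": [{"tx": 3,"ty": 0,"tz": 1.7,"ax": 0,"ay": -2,"az": 0,"claw": 1.0},{"tx": 6,"ty": 0,"tz": 3.5,"ax": 0,"ay": -4,"az": 0,"claw": 1.0},{"tx": 9,"ty": 0,"tz": 5.2,"ax": 0,"ay": -6,"az": 0,"claw": 1.0},{"tx": 12,"ty": 0,"tz": 7,"ax": 0,"ay": -8,"az": 0,"claw": 1.0},{"tx": 15,"ty": 0,"tz": 8.7,"ax": 0,"ay": -10,"az": 0,"claw": 1.0},{"tx": 18,"ty": 0,"tz": 10.4,"ax": 0,"ay": -12,"az": 0,"claw": 1.0},{"tx": 21,"ty": 0,"tz": 12.2,"ax": 0,"ay": -14,"az": 0,"claw": 1.0},{"tx": 24,"ty": 0,"tz": 13.9,"ax": 0,"ay": -16,"az": 0,"claw": 1.0},{"tx": 27,"ty": 0,"tz": 15.6,"ax": 0,"ay": -18,"az": 0,"claw": 1.0},{"tx": 30,"ty": 0,"tz": 17.4,"ax": 0,"ay": -19.5,"az": 0,"claw": 1.0},{"tx": 32,"ty": 0,"tz": 18.5,"ax": 0,"ay": -20.6,"az": 0,"claw": 1.0},{"tx": 32.8,"ty": 0,"tz": 19,"ax": 0,"ay": -20.6,"az": 0,"claw": 1.0}]}}

```text
time: 6.25
eef_pos: [0.5804, -0.1538, 0.1511]
tcp_rot: [0.523, -0.478, 0.476, -0.522]
contact_force: [0.9, 0.1, -3.7]
opening: 0.176
```

{"api": "play_rows", "payload": {"steps": [{"tx": 0,"ty": 0,"tz": 0,"ax": 0,"ay": 0,"az": 0,"claw": 1.0},{"tx": 0,"ty": 0,"tz": 0,"ax": 0,"ay": 0,"az": 0,"claw": 1.0},{"tx": 0,"ty": 0,"tz": 0,"ax": 0,"ay": 0,"az": 0,"claw": 1.0},{"tx": 0,"ty": 0,"tz": 0,"ax": 0,"ay": 0,"az": 0,"claw": 1.0},{"tx": 0,"ty": 0,"tz": 0,"ax": 0,"ay": 0,"az": 0,"claw": 1.0}]}}

```text
time: 6.67
eef_pos: [0.5807, -0.1492, 0.1534]
tcp_rot: [-0.523, 0.476, -0.475, 0.523]
contact_force: [1.3, -0.1, -3.4]
opening: 0.181
```

```bash
python3 - <<'E'
from h import *
s=ctrl.get_state();print(s["time"],s["eef_pos"],s["contact_force"],s["wrist_torque"])
rel([.579,-.156+.0045,.10],5.45)
for n,(u0,v0,u1,v1) in (("top",(290,190,450,300)),("scene",(180,150,340,330))):
    p,d=cams.read_camera(n);np.savez(f"pics/{n}3.npz",p=p,d=d);cv2.imwrite(f"pics/{n}3.png",cv2.resize(p[v0:v1,u0:u1],None,fx=4 if n=="top" else 3,fy=4 if n=="top" else 3,interpolation=cv2.INTER_CUBIC))
E
```

```text
6.6667 [ 0.58070852 -0.14919249  0.15340619] [ 1.29097654 -0.13526679 -3.44417959] [-0.05570217  0.00797481  0.02307631]
turn [ 0.03  0.06 -0.03] shift cm [ 0.22  5.34 -0.19]
turn [-5.0000e-02 -1.7994e+02 -5.0000e-02] shift cm [ 0.22  5.34 -0.19]
```

View pics/top3.png

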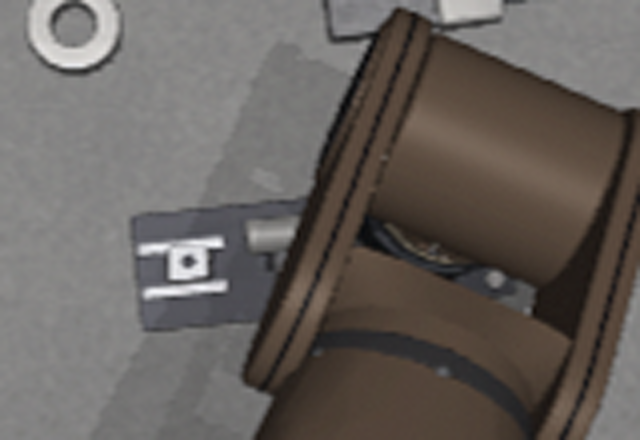

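View pics/scene3.png

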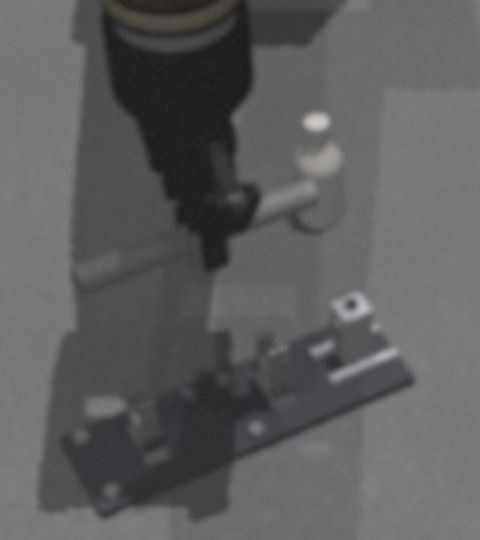

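{"api": "play_rows", "payload": {"steps": [{"tx": 0.2,"ty": 2.5,"tz": -0.2,"ax": 0,"ay": 0,"az": 0,"claw": 1.0},{"tx": 0.2,"ty": 5,"tz": -0.2,"ax": 0,"ay": 0,"az": 0,"claw": 1.0},{"tx": 0.2,"ty": 7,"tz": -0.2,"ax": 0,"ay": 0,"az": 0,"claw": 1.0},{"tx": 0.2,"ty": 8.4,"tz": -0.2,"ax": 0,"ay": 0,"az": 0,"claw": 1.0},{"tx": 0.2,"ty": 9,"tz": -0.2,"ax": 0,"ay": 0,"az": 0,"claw": 1.0},{"tx": 0.2,"ty": 9,"tz": -0.2,"ax": 0,"ay": 0,"az": 0,"claw": 1.0},{"tx": 0.2,"ty": 9,"tz": -0.2,"ax": 0,"ay": 0,"az": 0,"claw": 1.0},{"tx": 0.2,"ty": 9,"tz": -0.2,"ax": 0,"ay": 0,"az": 0,"claw": 1.0},{"tx": 0.2,"ty": 9,"tz": -0.2,"ax": 0,"ay": 0,"az": 0,"claw": 1.0}]}}

```text
time: 7.52
eef_pos: [0.5804, -0.1534, 0.0655]
tcp_rot: [-0.523, 0.475, -0.477, 0.523]
contact_force: [0.3, -0.6, -3.1]
opening: 0.176
```

```bash
python3 - <<'E'
from h import *
s=ctrl.get_state();print(s["time"],s["eef_pos"],s["contact_force"],s["wrist_torque"])
for n,(u0,v0,u1,v1) in (("top",(310,225,430,285)),("scene",(190,200,330,330))):
    p,d=cams.read_camera(n);np.savez(f"pics/{n}4.npz",p=p,d=d);cv2.imwrite(f"pics/{n}4.png",cv2.resize(p[v0:v1,u0:u1],None,fx=6 if n=="top" else 4.5,fy=6 if n=="top" else 4.5,interpolation=cv2.INTER_CUBIC))
s=ctrl.get_state();print(s["time"],s["eef_pos"])
E
```

```text
7.5167 [ 0.58042452 -0.15337528  0.06547291] [ 0.27433787 -0.57706375 -3.13434175] [ 0.03102054 -0.04376262 -0.03815089]
7.6167 [ 0.58004248 -0.15323847  0.06504139]
```

View pics/top4.png

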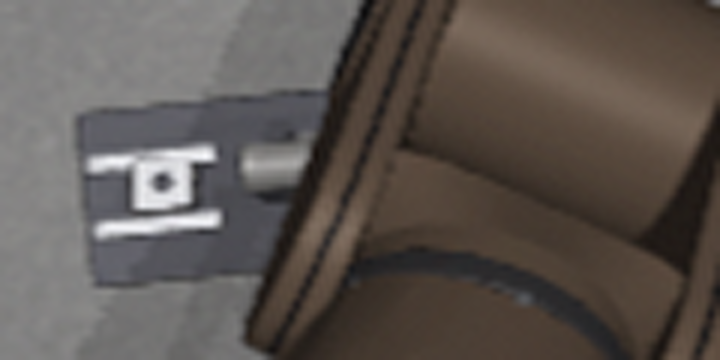

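View pics/scene4.png

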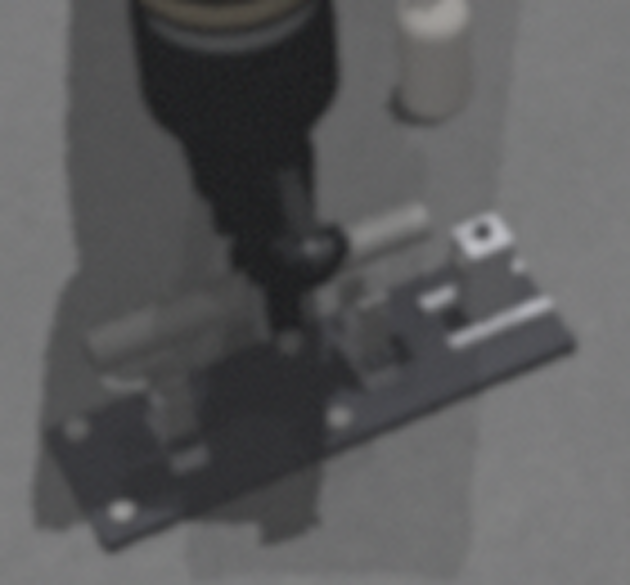

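```bash
python3 - <<'E'
from h import *
np.set_printoptions(linewidth=200)
p=cv2.cvtColor(np.load("pics/top4.npz")["p"],cv2.COLOR_BGR2GRAY)
print("top cols 349..360 rows 246..260");print(p[246:262,346:362])
print("stop");print(p[248:263,328:350])
p=cv2.cvtColor(np.load("pics/scene4.npz")["p"],cv2.COLOR_BGR2GRAY)
print("scene R u268-290 v243-262");print(p[243:262,266:290])
print("scene L u206-226 v264-286");print(p[262:288,206:228])
d=np.load("pics/scene4.npz")["d"];K,R,t=model("scene")
v,u=np.mgrid[0:480,0:640];P=np.stack([(u-K[0,2])/K[0,0]*d,(v-K[1,2])/K[1,1]*d,d],-1)
W=((P.reshape(-1,3)-t)@R).reshape(480,640,3)
yaw=np.radians(5.45);o=np.array([.5793,-.156]);X=np.array([np.cos(yaw),np.sin(yaw)]);Y=np.array([-np.sin(yaw),np.cos(yaw)])
q=(W[...,:2]-o);fx=q@X;fy=q@Y;z=W[...,2]
for nm,a,b in(("L",-.08,-.03),("R",.035,.09)):
    m=(d>0)&(abs(fx)<.03)&(fy>a)&(fy<b)&(z>.072)&(z<.1);Q=np.c_[fx[m],fy[m],z[m]]*1e3
    print(nm,len(Q),np.percentile(Q,[0,5,50,95,100],axis=0).round(1).tolist())
    for yy in range(int(a*1e3),int(b*1e3),10):
        k=(Q[:,1]>=yy)&(Q[:,1]<yy+10)
        if k.sum()>3: print(yy,k.sum(),"z top",np.percentile(Q[k,2],95).round(1),"x range",np.percentile(Q[k,0],[3,97]).round(1))
E
```

```text
top cols 349..360 rows 246..260
[[ 82  81  83  82  83  82  83  83  78  75  75  74  72  79  88  89]
 [ 82  82  84  84  83  84  83  79  74  75  76  64  51  81 104 106]
 [ 82  85  84  85  85  88  90  87  78  75  72  69  71  89 103  94]
 [ 82  85  87  80  90 107 113 113 111 112 111 112 114 115 119  94]
 [ 81  82  84  78 107 132 130 127 122 125 126 128 130 132 134  99]
 [ 99  83  84  69 116 155 146 140 143 146 148 150 152 155 141  90]
 [ 82  84  84  69 134 182 170 163 164 165 166 164 162 160 122  42]
 [ 84  84  85  77 120 155 150 147 143 141 139 137 137 123  78  25]
 [ 85  85  85  71  90 124 127 124 122 120 118 116 116  98  53  26]
 [ 83  83  84  76  84 102 107 104 102 100  96  95  96  76  37  29]
 [ 76  77  77  75  76  83  85  80  76  66  57  51  51  39  29  31]
 [ 73  74  74  76  72  68  57  40  36  35  35  40  42  35  31  29]
 [ 74  74  75  76  77  76  77  65  45  44  45  48  42  30  30  32]
 [ 86  74  75  77  76  75  76  78  79  80  80  73  50  29  29  43]
 [150  71  76  78  77  78  77  78  78  79  80  64  34  29  28  56]
 [176  73  75  77  78  77  78  77  78  79  72  49  30  29  40  
[... 5527 characters left out ...]
  92  96  95  95  93  92  91  86  80  76  76  74  72  72]
 [ 80  81  81  81  81  81  82  80  82  83  82  82  80  74  70  70  70  77  83  78  72  71]]
L 261 [[-9.1, -77.3, 77.4], [-3.0, -75.8, 80.6], [5.3, -54.7, 89.7], [9.8, -32.8, 93.2], [11.5, -30.2, 94.9]]
-80 46 z top 92.7 x range [-4.7  9.2]
-70 55 z top 93.2 x range [-4.2 10.2]
-60 55 z top 93.0 x range [-3. 10.]
-50 54 z top 94.2 x range [-3.4 11.1]
-40 51 z top 93.2 x range [-4.   9.7]
R 176 [[-9.2, 35.1, 78.1], [-4.0, 39.5, 80.8], [6.0, 55.5, 89.6], [9.5, 71.5, 93.7], [10.6, 73.6, 95.3]]
35 39 z top 93.6 x range [-2.4  9.6]
45 47 z top 94.3 x range [-3.4 10.4]
55 50 z top 92.9 x range [-5.3  9.2]
65 40 z top 93.5 x range [-5.   9.4]
```

```bash
python3 - <<'E'
from h import *
yaw=np.radians(5.45);o=np.array([.5793,-.156]);X=np.array([np.cos(yaw),np.sin(yaw)]);Y=np.array([-np.sin(yaw),np.cos(yaw)])
f=lambda W:(np.array([(W[:2]-o)@X,(W[:2]-o)@Y])*1e3).round(1)
print("bar end",f(cast("top",[350.0,252.6],.084)[0]),"stop edge",f(cast("top",[341.2,255.3],.059)[0]))
for n in("top","scene"):
    W=np.load(f"pics/W{n}.npy");S=W[240:285,280:350].reshape(-1,3)
    fx=(S[:,:2]-o)@X*1e3;fy=(S[:,:2]-o)@Y*1e3;z=S[:,2]*1e3
    for a in range(20,65,5):
        k=(z>=a)&(z<a+5)&(abs(fx)<12)&(fy>70)
        if k.sum()>2:print(n,a,k.sum(),"fy",np.sort(fy[k])[:6].round(1),"fx",fx[k][np.argsort(fy[k])[:6]].round(1))
E
```

```text
bar end [ 0.7 74.9] stop edge [-1.5 93.3]
top 25 3 fy [ 95.3  97.6 113.7] fx [-10.   -9.8  -5.8]
top 35 3 fy [100.4 102.8 113.5] fx [-10.   -9.8  -1.6]
top 45 7 fy [ 89.9  90.2  91.1 107.9 110.2 112.4] fx [  6.7   4.4  -2.6 -10.   -9.8  -9.3]
top 50 11 fy [90.7 91.  92.9 95.2 95.4 98. ] fx [ 1.8 -0.5  4.1  4.4  2.2  0. ]
top 55 61 fy [91.7 92.1 92.6 92.7 93.7 93.8] fx [-5.3 -7.7  8.5  6.3 -0.8 -2.8]
top 60 12 fy [ 95.1  96.   98.9 100.9 102.2 103.2] fx [ 8.4 -0.6 -5.  -2.5  6.8 -2.3]
scene 20 20 fy [90.1 90.3 90.5 90.5 90.8 90.8] fx [ 5.6  9.5 -7.5 -3.5 -8.2  4.5]
scene 25 23 fy [90.1 90.2 90.5 90.6 91.  91.2] fx [-6.5  5.9  9.3 -3.4  8.5  3.9]
scene 30 26 fy [89.8 90.  90.  90.5 90.7 90.9] fx [-1.6 -6.1  2.2 -6.9  9.3  4.8]
scene 35 17 fy [90.  90.2 90.8 91.5 91.7 92.8] fx [-1.8  6.4  5.3  7.9  7.6  9.6]
scene 40 23 fy [88.4 88.7 89.7 90.  90.3 91.5] fx [-2.5  1.2 -5.   2.9  6.4  8.3]
scene 45 28 fy [88.  88.3 88.5 88.5 89.3 90.3] fx [ 6.7  2.2  1.7 -6.6 -3.9 -5.6]
scene 50 24 fy [87.1 88.1 89.  89.6 89.9 90.2] fx [ 0.7  6.8  0.9  4.  -0.6  2.9]
scene 55 74 fy [90.  90.1 90.2 90.3 90.5 90.7] fx [ 3.6 -4.8  7.3 11.1  6.8  2.4]
scene 60 22 fy [91.2 93.6 93.8 94.9 97.4 98.5] fx [-2.6 -2.9  4.8  2.9 -1.8  0.4]
```

```bash
python3 - <<'E'
from h import *
yaw=np.radians(5.45);o=np.array([.5793,-.156]);X=np.array([np.cos(yaw),np.sin(yaw)]);Y=np.array([-np.sin(yaw),np.cos(yaw)])
for n in("top","scene"):
    W=np.load(f"pics/W{n}.npy");S=W[230:310,190:430].reshape(-1,3)
    fx=(S[:,:2]-o)@X*1e3;fy=(S[:,:2]-o)@Y*1e3;z=S[:,2]*1e3
    for c in(-45,45):
        for a in(20,35,45,50,55):
            k=(z>=a)&(z<a+(5 if a<55 else 12))&(abs(fx)<25)&(abs(fy-c)<12)
            if k.sum()>2:print(n,c,a,k.sum(),"fx",np.sort(fx[k]).round(0).astype(int).tolist()[::max(1,k.sum()//14)],"fy",np.percentile(fy[k],[5,50,95]).round(1))
g=cv2.cvtColor(np.load("pics/top0.npz")["p"],cv2.COLOR_BGR2GRAY)
np.set_printoptions(linewidth=200)
print(g[242:266,356:370]);print(g[238:262,394:408])
for z in(.036,.061):
  print(z,[(np.array([(cast("top",[u,v],z)[0,:2]-o)@X,(cast("top",[u,v],z)[0,:2]-o)@Y])*1e3).round(1).tolist() for u,v in((361.2,253),(399.6,249.1))])
E
```

```text
top -45 20 18 fx [-17, -16, -16, -15, -15, -14, -14, -13, -13, -12, -11, -9, -7, -2, 8, 14, 14, 14] fy [-49.7 -42.3 -39.9]
top -45 35 11 fx [-10, -6, -6, -4, -4, -1, -1, 1, 4, 9, 11] fy [-48.1 -42.  -40. ]
top -45 45 3 fx [-9, 7, 10] fy [-42.1 -40.5 -40. ]
top -45 50 11 fx [-9, -8, -8, -8, -7, -7, 7, 8, 9, 9, 9] fy [-51.1 -44.7 -42. ]
top -45 55 21 fx [-13, -13, -13, -13, -12, -12, -11, -11, -10, -10, -10, 8, 10, 10, 11, 11, 11, 12, 12, 12, 13] fy [-52.  -47.2 -41.1]
top 45 20 15 fx [-16, -15, -15, -15, -15, -14, -14, -13, -13, -13, -12, -12, -7, 9, 14] fy [38.6 47.9 50.4]
top 45 35 19 fx [-8, -6, -5, -4, -4, -4, -2, -2, -2, -1, 1, 3, 3, 5, 5, 6, 6, 8, 10] fy [38.5 44.7 48.8]
top 45 50 9 fx [-10, -8, -8, -8, -7, 7, 8, 8, 9] fy [39.9 44.  48.4]
top 45 55 22 fx [-13, -13, -12, -12, -12, -11, -11, -10, -10, -10, 8, 9, 10, 10, 10, 11, 11, 12, 12, 13, 13, 13] fy [39.6 44.2 49. ]
scene -45 20 25 fx [-11, -8, -5, -3, 0, 5, 8, 10, 11, 13, 14, 14, 15, 15, 15, 15, 15, 15, 15, 16, 16, 16, 16, 16, 18] fy [-54.2 -49.4 -40.7]
scene -45 35 31 fx [-11, -10, -9, -9, -8, -6, -3, 4, 8, 9, 9, 10, 10, 12
[... 3194 characters left out ...]
10 205 204 206 168  96  82  84  84  86]
 [ 82  74  68 130 171 153 137 124  97  86  89  86  86  86]
 [ 84  77  69 108 107  68  85  96  93  99 106  97  85  86]
 [ 85  70  56  54  67  80 117 146 133 118 117 101  85  85]
 [ 87  71  46  50  52  43  41  43  49  51  69  85  85  85]
 [ 84  67  49  58  67  61  61  60  71  86  87  86  85  86]
 [ 84  71  59  55  51  49  45  48  71  87  85  85  87  86]
 [ 84  81  67  68  82  83  85  88  88  88  85  86  85  86]
 [ 84  80  84  87  86  87  87  86  86  86  85  86  85  86]
 [ 87  87  87  87  87  86  86  87  88  87  86  86  86  86]
 [ 88  87  88  89  88  87  87  87  87  86  86  85  85  86]]
0.036 [[0.8, 44.9], [0.8, -45.3]]
0.061 [[-1.0, 47.7], [-1.1, -40.3]]
```

{"api": "play_rows", "payload": {"grip_force": 120, "steps": [{"tx": -0.25,"ty": 0,"tz": -0.02,"ax": 0,"ay": 0,"az": 0,"claw": 0.8},{"tx": -0.5,"ty": 0.3,"tz": -0.04,"ax": 0,"ay": 0,"az": 0,"claw": 0.8},{"tx": -0.5,"ty": 0.8,"tz": -0.04,"ax": 0,"ay": 0,"az": 0,"claw": 0.8},{"tx": -0.5,"ty": 1.3,"tz": -0.04,"ax": 0,"ay": 0,"az": 0,"claw": 0.8},{"tx": -0.5,"ty": 1.7,"tz": -0.04,"ax": 0,"ay": 0,"az": 0,"claw": 0.8},{"tx": -0.5,"ty": 2.0,"tz": -0.04,"ax": 0,"ay": 0,"az": 0,"claw": 0.8},{"tx": -0.5,"ty": 2.0,"tz": -0.04,"ax": 0,"ay": 0,"az": 0,"claw": 0.8},{"tx": -0.5,"ty": 2.0,"tz": -0.04,"ax": 0,"ay": 0,"az": 0,"claw": 0.8},{"tx": -0.5,"ty": 2.0,"tz": -0.04,"ax": 0,"ay": 0,"az": 0,"claw": 0.8},{"tx": -0.5,"ty": 2.0,"tz": -0.04,"ax": 0,"ay": 0,"az": 0,"claw": 0.8},{"tx": -0.5,"ty": 2.0,"tz": -0.04,"ax": 0,"ay": 0,"az": 0,"claw": 0.8}]}}

```text
time: 8.53
eef_pos: [0.5783, -0.148, 0.0438]
tcp_rot: [0.523, -0.476, 0.476, -0.523]
contact_force: [0.3, -0.3, -3.6]
opening: 0.172
```

```bash
python3 - <<'E'
from h import *
np.set_printoptions(linewidth=200)
s=ctrl.get_state();print(s["time"],s["eef_pos"],s["contact_force"],s["wrist_torque"])
yaw=np.radians(5.45);o=np.array([.5793,-.156]);X=np.array([np.cos(yaw),np.sin(yaw)]);Y=np.array([-np.sin(yaw),np.cos(yaw)])
for n,(u0,v0,u1,v1) in (("top",(310,225,430,285)),("scene",(190,200,330,330))):
    p,d=cams.read_camera(n);np.savez(f"pics/{n}5.npz",p=p,d=d);cv2.imwrite(f"pics/{n}5.png",cv2.resize(p[v0:v1,u0:u1],None,fx=6 if n=="top" else 4.5,fy=6 if n=="top" else 4.5,interpolation=cv2.INTER_CUBIC))
    if n=="top":print(cv2.cvtColor(p,cv2.COLOR_BGR2GRAY)[245:262,338:362])
    K,R,t=model(n);v,u=np.mgrid[0:480,0:640];P=np.stack([(u-K[0,2])/K[0,0]*d,(v-K[1,2])/K[1,1]*d,d],-1)
    W=((P.reshape(-1,3)-t)@R).reshape(480,640,3);q=W[...,:2]-o;fx=q@X;fy=q@Y;z=W[...,2]
    for a,b in((-.085,-.03),(.055,.085)):
        m=(d>0)&(abs(fx)<.012)&(fy>a)&(fy<b)&(z>.06)&(z<.08)
        if m.sum()>3:print(n,m.sum(),"fy",np.percentile(fy[m],[0,3,97,100]).round(4),"fx",np.percentile(fx[m],[3,97]).round(4),"z",np.percentile(z[m],95).round(4))
E
```

```text
8.5333 [ 0.57834579 -0.14800399  0.04379336] [ 0.32218534 -0.29430346 -3.56660791] [ 0.02733227 -0.0207433   0.05184166]
[[ 95  96  90  82  84  84  84  83  83  83  83  83  82  82  81  79  74  74  74  79  82  76  53  29]
 [ 95  93  88  81  82  81  81  81  82  83  81  81  82  79  72  74  75  75  75  74  79  67  37  30]
 [ 95  89  81  81  80  79  80  80  81  82  84  84  84  80  75  76  76  77  76  66  55  49  29  30]
 [ 90  85  82  85  90  95  97  90  82  85  84  86  81  77  78  77  77  78  74  61  51  42  30  30]
 [114 114 126 139 153 168 169 137  81  84  85  80  75  75  77  76  75  79  82  75  52  33  29  29]
 [227 228 226 226 228 229 232 181  80  84  84  80  73  69  76  81  87  94 104  99  66  29  30  31]
 [209 217 208 202 214 216 218 179 100 102 122 120 114 112 113 114 116 117 121 104  57  28  28  45]
 [219 221 214 155  70  69  65  72  77 110 137 131 127 128 131 132 132 134 139 108  40  30  30  58]
 [201 223 215 166  78  61  83  83  69 121 166 156 148 150 153 154 156 161 147  93  26  28  42  68]
 [161 219 222 180  84  65  85  85  69 142 189 175 165 164 162 159 155 154 118  39  28  2
[... 224 characters left out ...]
82  77  66  75  75  72  80  95  97  94  94  93  90  90  69  35  30  30  60  83  86]
 [216 216 217 172  68  58  73  74  73  74  68  54  47  41  40  39  38  32  30  29  43  76  92  90]
 [145 117 101  71  52  73  85  92  87  73  62  41  43  44  44  47  41  32  30  29  59  92  99  94]
 [ 95  98 110 119 135 156 157 173 147  72  77  80  80  79  81  81  66  36  30  39  77  99  99  98]
 [216 223 230 230 230 230 224 216 165  73  77  77  78  78  78  72  50  28  28  60  97 108 103  93]]
top 78 fy [0.0569 0.0575 0.0799 0.0806] fx [-0.0094  0.0069] z 0.0712
scene 214 fy [-0.0716 -0.0708 -0.0312 -0.03  ] fx [-0.0061  0.0092] z 0.0722
scene 104 fy [0.055  0.0554 0.0781 0.0787] fx [-0.006   0.0079] z 0.0728
```

View pics/scene5.png

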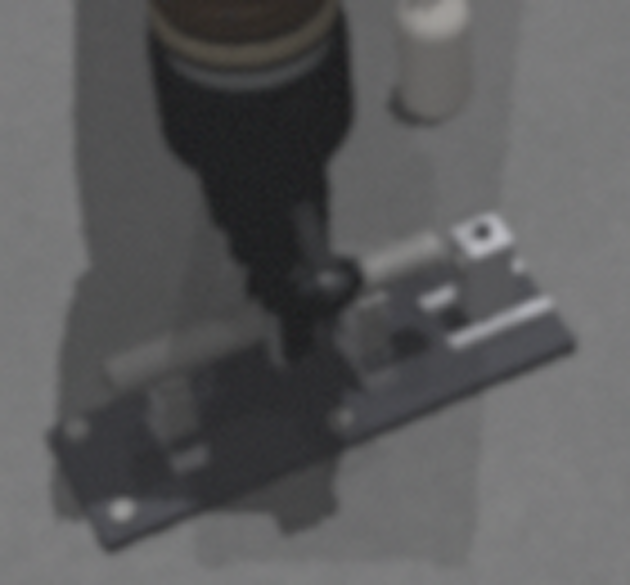

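View pics/top5.png

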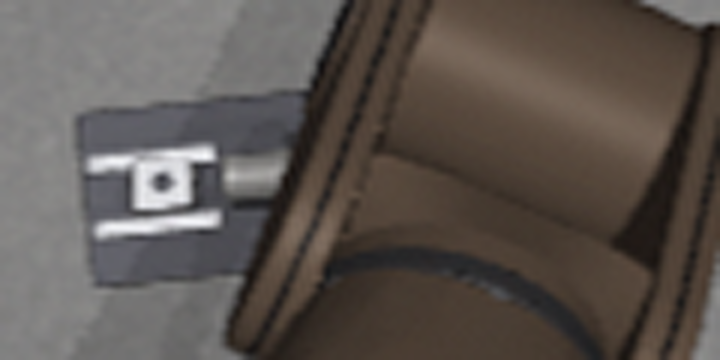

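{"api": "play_rows", "payload": {"steps": [{"tx": 0,"ty": 0,"tz": 0.06,"ax": 0,"ay": 0,"az": 0,"claw": 0.8},{"tx": 0,"ty": 0.1,"tz": 0.06,"ax": 0,"ay": 0,"az": 0,"claw": 0.8},{"tx": 0,"ty": 0.2,"tz": 0.06,"ax": 0,"ay": 0,"az": 0,"claw": 0.8},{"tx": 0,"ty": 0.3,"tz": 0.06,"ax": 0,"ay": 0,"az": 0,"claw": 0.8},{"tx": 0,"ty": 0.4,"tz": 0.06,"ax": 0,"ay": 0,"az": 0,"claw": 0.8},{"tx": 0,"ty": 0.5,"tz": 0.06,"ax": 0,"ay": 0,"az": 0,"claw": 0.8},{"tx": 0,"ty": 0.5,"tz": 0.06,"ax": 0,"ay": 0,"az": 0,"claw": 0.8},{"tx": 0,"ty": 0.5,"tz": 0.06,"ax": 0,"ay": 0,"az": 0,"claw": 0.8},{"tx": 0,"ty": 0.5,"tz": 0.06,"ax": 0,"ay": 0,"az": 0,"claw": 0.8}]}}

```text
time: 9.38
eef_pos: [0.5794, -0.1481, 0.0395]
tcp_rot: [-0.523, 0.475, -0.476, 0.523]
contact_force: [-1.4, -0.2, 4.8]
opening: 0.173
```

```bash
cat > st.py <<'E'
from h import *
s=ctrl.get_state();o=np.array([.5793,-.156]);yaw=np.radians(5.45);X=np.array([np.cos(yaw),np.sin(yaw)]);Y=np.array([-np.sin(yaw),np.cos(yaw)])
f=s["contact_force"];q=s["eef_pos"][:2]-o
print("t%.2f fx %.2f fy %.2f z %.2f mm | F fx %.2f fy %.2f z %.2f"%(s["time"],q@X*1e3,q@Y*1e3,s["eef_pos"][2]*1e3,f[:2]@X,f[:2]@Y,f[2]),"tq",s["wrist_torque"].round(2),"open",round(s["opening"],3))
rel(s["eef_pos"],5.45,s)
E
python3 st.py
```

```text
t9.38 fx 0.89 fy 7.90 z 39.52 mm | F fx -1.38 fy -0.03 z 4.79 tq [ 0.18  0.14 -0.08] open 0.173
turn [-0.06 -0.04  0.03] shift cm [0. 0. 0.]
turn [-4.0000e-02  1.7996e+02 -9.0000e-02] shift cm [0. 0. 0.]
```

{"api": "play_rows", "payload": {"steps": [{"tx": 0,"ty": 0.1,"tz": -0.03,"ax": 0,"ay": 0,"az": 0,"claw": 0.8},{"tx": 0,"ty": 0.2,"tz": -0.03,"ax": 0,"ay": 0,"az": 0,"claw": 0.8},{"tx": 0,"ty": 0.3,"tz": -0.03,"ax": 0,"ay": 0,"az": 0,"claw": 0.8},{"tx": 0,"ty": 0.3,"tz": -0.03,"ax": 0,"ay": 0,"az": 0,"claw": 0.8},{"tx": 0,"ty": 0.3,"tz": -0.03,"ax": 0,"ay": 0,"az": 0,"claw": 0.8}]}}

```text
time: 9.8
eef_pos: [0.5799, -0.1485, 0.0379]
tcp_rot: [-0.523, 0.475, -0.477, 0.523]
contact_force: [-2.4, 1.3, 9.1]
opening: 0.171
```

```bash
python3 st.py
```

```text
t9.80 fx 1.36 fy 7.40 z 37.88 mm | F fx -2.25 fy 1.47 z 9.07 tq [ 0.21  0.46 -0.07] open 0.171
turn [-0.14 -0.02  0.09] shift cm [0. 0. 0.]
turn [-1.5000e-01  1.7998e+02 -2.2000e-01] shift cm [0. 0. 0.]
```

{"api": "play_rows", "payload": {"steps": [{"tx": 0,"ty": 0.1,"tz": -0.04,"ax": 0,"ay": 0,"az": 0,"claw": 0.8},{"tx": 0,"ty": 0.2,"tz": -0.04,"ax": 0,"ay": 0,"az": 0,"claw": 0.8},{"tx": 0,"ty": 0.3,"tz": -0.04,"ax": 0,"ay": 0,"az": 0,"claw": 0.8},{"tx": 0,"ty": 0.3,"tz": -0.04,"ax": 0,"ay": 0,"az": 0,"claw": 0.8},{"tx": 0,"ty": 0.3,"tz": -0.04,"ax": 0,"ay": 0,"az": 0,"claw": 0.8}]}}

```text
time: 10.22
eef_pos: [0.5797, -0.149, 0.0345]
tcp_rot: [-0.523, 0.474, -0.477, 0.523]
contact_force: [-1.4, -0.4, 6.7]
opening: 0.173
```

```bash
python3 st.py
```

```text
t10.22 fx 1.07 fy 6.94 z 34.54 mm | F fx -1.45 fy -0.28 z 6.70 tq [-0.12  0.22 -0.12] open 0.173
turn [-0.19 -0.    0.16] shift cm [0. 0. 0.]
turn [ -0.25 180.    -0.29] shift cm [0. 0. 0.]
```

{"api": "play_rows", "payload": {"steps": [{"tx": 0,"ty": 0.1,"tz": -0.02,"ax": 0,"ay": 0,"az": 0,"claw": 0.8},{"tx": 0,"ty": 0.2,"tz": -0.02,"ax": 0,"ay": 0,"az": 0,"claw": 0.8},{"tx": 0,"ty": 0.3,"tz": -0.02,"ax": 0,"ay": 0,"az": 0,"claw": 0.8},{"tx": 0,"ty": 0.3,"tz": -0.02,"ax": 0,"ay": 0,"az": 0,"claw": 0.8},{"tx": 0,"ty": 0.3,"tz": -0.02,"ax": 0,"ay": 0,"az": 0,"claw": 0.8}]}}

```text
time: 10.63
eef_pos: [0.5784, -0.1482, 0.0289]
tcp_rot: [-0.523, 0.475, -0.476, 0.523]
contact_force: [4.0, -0.9, -3.9]
opening: 0.169
```

```bash
python3 st.py
```

```text
t10.63 fx -0.13 fy 7.83 z 28.93 mm | F fx 3.95 fy -1.24 z -3.86 tq [-0.27 -0.59 -0.05] open 0.169
turn [-0.09 -0.05  0.04] shift cm [0. 0. 0.]
turn [-7.0000e-02  1.7995e+02 -1.5000e-01] shift cm [0. 0. 0.]
```

{"api": "play_rows", "payload": {"steps": [{"tx": 0,"ty": 0.05,"tz": 0.03,"ax": 0,"ay": 0,"az": 0,"claw": 0.8},{"tx": 0,"ty": 0.1,"tz": 0.05,"ax": 0,"ay": 0,"az": 0,"claw": 0.8},{"tx": 0,"ty": 0.15,"tz": 0.05,"ax": 0,"ay": 0,"az": 0,"claw": 0.8},{"tx": 0,"ty": 0.2,"tz": 0.05,"ax": 0,"ay": 0,"az": 0,"claw": 0.8},{"tx": 0,"ty": 0.2,"tz": 0.05,"ax": 0,"ay": 0,"az": 0,"claw": 0.8},{"tx": 0,"ty": 0.2,"tz": 0.05,"ax": 0,"ay": 0,"az": 0,"claw": 0.8}]}}

```text
time: 11.13
eef_pos: [0.5785, -0.1476, 0.0274]
tcp_rot: [-0.523, 0.476, -0.476, 0.523]
contact_force: [4.6, 0.6, -3.7]
opening: 0.17
```

```bash
python3 st.py
```

```text
t11.13 fx 0.05 fy 8.44 z 27.37 mm | F fx 4.67 fy 0.14 z -3.73 tq [-0.02 -0.72 -0.02] open 0.17
turn [-0.01 -0.03 -0.02] shift cm [0. 0. 0.]
turn [ 4.0000e-02  1.7997e+02 -2.0000e-02] shift cm [0. 0. 0.]
```

{"api": "play_rows", "payload": {"steps": [{"tx": 0,"ty": 0.05,"tz": 0.04,"ax": 0,"ay": 0,"az": 0,"claw": 0.8},{"tx": 0,"ty": 0.1,"tz": 0.08,"ax": 0,"ay": 0,"az": 0,"claw": 0.8},{"tx": 0,"ty": 0.15,"tz": 0.08,"ax": 0,"ay": 0,"az": 0,"claw": 0.8},{"tx": 0,"ty": 0.15,"tz": 0.08,"ax": 0,"ay": 0,"az": 0,"claw": 0.8},{"tx": 0,"ty": 0.15,"tz": 0.08,"ax": 0,"ay": 0,"az": 0,"claw": 0.8}]}}

```text
time: 11.55
eef_pos: [0.5791, -0.1478, 0.0266]
tcp_rot: [0.523, -0.476, 0.476, -0.523]
contact_force: [0.4, 0.3, 2.4]
opening: 0.174
```

```bash
python3 st.py
```

```text
t11.55 fx 0.62 fy 8.16 z 26.63 mm | F fx 0.47 fy 0.23 z 2.43 tq [ 0.21 -0.06 -0.13] open 0.174
turn [ 0.04 -0.04 -0.02] shift cm [0. 0. 0.]
turn [3.0000e-02 1.7996e+02 6.0000e-02] shift cm [0. 0. 0.]
```

{"api": "play_rows", "payload": {"steps": [{"tx": 0,"ty": 0.05,"tz": 0,"ax": 0,"ay": 0,"az": 0,"claw": 0.8},{"tx": 0,"ty": 0.1,"tz": 0,"ax": 0,"ay": 0,"az": 0,"claw": 0.8},{"tx": 0,"ty": 0.1,"tz": 0,"ax": 0,"ay": 0,"az": 0,"claw": 0.8},{"tx": 0,"ty": 0.1,"tz": 0,"ax": 0,"ay": 0,"az": 0,"claw": 0.8}]}}

```text
time: 11.88
eef_pos: [0.5794, -0.1484, 0.0266]
tcp_rot: [0.523, -0.476, 0.476, -0.523]
contact_force: [-2.4, 1.3, 6.4]
opening: 0.173
```

```bash
python3 st.py
```

```text
t11.88 fx 0.81 fy 7.56 z 26.55 mm | F fx -2.24 fy 1.49 z 6.41 tq [-0.07  0.29 -0.04] open 0.173
turn [ 0.03 -0.02  0.04] shift cm [0. 0. 0.]
turn [-6.0000e-02  1.7998e+02  5.0000e-02] shift cm [0. 0. 0.]
```

```bash
cat > look.py <<'E'
from h import *
import sys
k=sys.argv[1];np.set_printoptions(linewidth=200)
yaw=np.radians(5.45);o=np.array([.5793,-.156]);X=np.array([np.cos(yaw),np.sin(yaw)]);Y=np.array([-np.sin(yaw),np.cos(yaw)])
for n,(u0,v0,u1,v1) in (("top",(310,225,430,285)),("scene",(190,200,330,330))):
    p,d=cams.read_camera(n);np.savez(f"pics/{n}{k}.npz",p=p,d=d);cv2.imwrite(f"pics/{n}{k}.png",cv2.resize(p[v0:v1,u0:u1],None,fx=6 if n=="top" else 4.5,fy=6 if n=="top" else 4.5,interpolation=cv2.INTER_CUBIC))
    if n=="top":print(cv2.cvtColor(p,cv2.COLOR_BGR2GRAY)[249:262,338:358])
    K,R,t=model(n);v,u=np.mgrid[0:480,0:640];P=np.stack([(u-K[0,2])/K[0,0]*d,(v-K[1,2])/K[1,1]*d,d],-1)
    W=((P.reshape(-1,3)-t)@R).reshape(480,640,3);q=W[...,:2]-o;fx=q@X;fy=q@Y;z=W[...,2]
    for a,b in((-.085,-.056),(-.038,-.022),(.028,.036),(.054,.086)):
        m=(d>0)&(abs(fx)<.012)&(fy>a)&(fy<b)&(z>.042)&(z<.07)
        if m.sum()>3:print(n,m.sum(),"fy",np.percentile(fy[m],[0,3,97,100]).round(4),"fx",np.percentile(fx[m],[3,97]).round(4),"z",np.percentile(z[m],[50,90]).round(4))
E
python3 look.py 6
```

```text
[[114 113 126 139 152 169 171 137  80  84  86  80  75  76  75  75  76  78  81  70]
 [227 228 226 227 228 228 232 182  82  86  88  82  73  70  68  75  82  88  96  78]
 [209 216 215 210 213 216 218 179 106 109 117 121 116 109 111 114 115 117 108  71]
 [220 221 213 156  71  69  65  67  88 119 135 129 125 128 129 130 131 136 107  40]
 [201 222 215 167  78  62  83  82  93 135 160 152 147 150 151 153 156 158 124  45]
 [161 219 222 180  85  64  81  75  85 148 177 165 166 165 162 160 157 141  89  26]
 [122 191 226 174  57  66  82  75  73 116 146 140 137 136 133 132 131 102  37  28]
 [179 224 225 175  71  75  81  76  77 108 126 119 117 115 112 111 111  82  27  28]
 [225 223 226 181  77  70  79  73  75  89 100  95  93  93  91  91  82  55  28  28]
 [217 215 218 172  67  64  78  72  70  71  67  49  42  41  40  41  38  28  30  38]
 [146 117 101  71  50  79  91  91  87  74  62  44  45  45  44  57  52  30  30  58]
 [ 95  98 110 119 135 159 161 173 147  73  78  79  79  80  81  69  42  29  30  72]
 [217 223 230 230 229 229 223 215 164  73  77  78  78  77  79  63  35  28  45  87]]
top 76 fy [0.0553 0.0576 0.0792 0.0796] fx [-0.0084  0.008 ] z [0.0506 0.0533]
scene 85 fy [-0.0719 -0.0715 -0.0568 -0.0563] fx [-0.0052  0.0096] z [0.0512 0.0547]
scene 77 fy [-0.0378 -0.0372 -0.0224 -0.022 ] fx [-0.0051  0.0089] z [0.0511 0.0538]
scene 106 fy [0.0541 0.0551 0.0774 0.0787] fx [-0.0056  0.0096] z [0.0513 0.0542]
```

View pics/scene6.png

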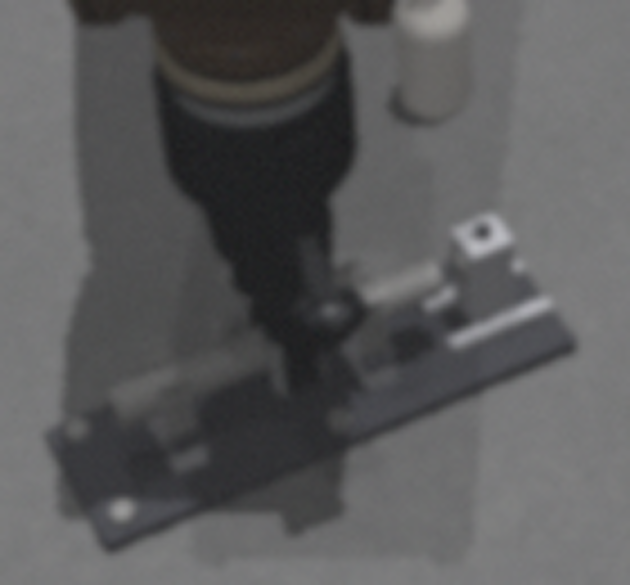

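{"api": "play_rows", "payload": {"steps": [{"tx": 0,"ty": 0.05,"tz": -0.03,"ax": 0,"ay": 0,"az": 0,"claw": 0.8},{"tx": 0,"ty": 0.1,"tz": -0.03,"ax": 0,"ay": 0,"az": 0,"claw": 0.8},{"tx": 0,"ty": 0.15,"tz": -0.03,"ax": 0,"ay": 0,"az": 0,"claw": 0.8},{"tx": 0,"ty": 0.15,"tz": -0.03,"ax": 0,"ay": 0,"az": 0,"claw": 0.8},{"tx": 0,"ty": 0.15,"tz": -0.03,"ax": 0,"ay": 0,"az": 0,"claw": 0.8}]}}

```text
time: 12.4
eef_pos: [0.5796, -0.1488, 0.0265]
tcp_rot: [0.524, -0.475, 0.476, -0.523]
contact_force: [-4.7, 1.3, 13.0]
opening: 0.174
```

```bash
python3 st.py
```

```text
t12.40 fx 1.03 fy 7.12 z 26.49 mm | F fx -4.59 fy 1.73 z 13.00 tq [0.22 0.6  0.  ] open 0.174
turn [-0.    0.    0.08] shift cm [0. 0. 0.]
turn [ 1.3e-01 -1.8e+02  1.0e-02] shift cm [0. 0. 0.]
```

{"api": "play_rows", "payload": {"steps": [{"tx": 0,"ty": -0.1,"tz": -0.05,"ax": 0,"ay": 0,"az": 0,"claw": 0.8},{"tx": 0,"ty": -0.2,"tz": -0.05,"ax": 0,"ay": 0,"az": 0,"claw": 0.8},{"tx": 0,"ty": -0.28,"tz": -0.05,"ax": 0,"ay": 0,"az": 0,"claw": 0.8},{"tx": 0,"ty": -0.28,"tz": -0.05,"ax": 0,"ay": 0,"az": 0,"claw": 0.8},{"tx": 0,"ty": -0.28,"tz": -0.05,"ax": 0,"ay": 0,"az": 0,"claw": 0.8}]}}

```text
time: 12.82
eef_pos: [0.5789, -0.1482, 0.0266]
tcp_rot: [-0.523, 0.475, -0.476, 0.523]
contact_force: [2.9, -0.7, 1.8]
opening: 0.171
```

```bash
python3 st.py
```

```text
t12.82 fx 0.39 fy 7.84 z 26.62 mm | F fx 2.84 fy -1.01 z 1.77 tq [-0.05 -0.34 -0.04] open 0.171
turn [-0.05 -0.03  0.04] shift cm [0. 0. 0.]
turn [-6.0000e-02  1.7997e+02 -8.0000e-02] shift cm [0. 0. 0.]
```

{"api": "play_rows", "payload": {"steps": [{"tx": -0.05,"ty": -0.1,"tz": 0.03,"ax": 0,"ay": 0,"az": 0,"claw": 0.8},{"tx": -0.1,"ty": -0.1,"tz": 0.03,"ax": 0,"ay": 0,"az": 0,"claw": 0.8},{"tx": -0.15,"ty": -0.1,"tz": 0.03,"ax": 0,"ay": 0,"az": 0,"claw": 0.8},{"tx": -0.2,"ty": -0.1,"tz": 0.03,"ax": 0,"ay": 0,"az": 0,"claw": 0.8},{"tx": -0.25,"ty": -0.1,"tz": 0.03,"ax": 0,"ay": 0,"az": 0,"claw": 0.8},{"tx": -0.3,"ty": -0.1,"tz": 0.03,"ax": 0,"ay": 0,"az": 0,"claw": 0.8},{"tx": -0.35,"ty": -0.1,"tz": 0.03,"ax": 0,"ay": 0,"az": 0,"claw": 0.8},{"tx": -0.4,"ty": -0.1,"tz": 0.03,"ax": 0,"ay": 0,"az": 0,"claw": 0.8}]}}

```text
time: 13.48
eef_pos: [0.578, -0.1436, 0.0268]
tcp_rot: [0.523, -0.476, 0.475, -0.523]
contact_force: [3.8, -0.4, -6.2]
opening: 0.17
```

```bash
python3 st.py
```

```text
t13.48 fx -0.10 fy 12.50 z 26.82 mm | F fx 3.70 fy -0.71 z -6.21 tq [-0.21 -0.7   0.06] open 0.17
turn [ 0.05 -0.04 -0.04] shift cm [0. 0. 0.]
turn [6.0000e-02 1.7996e+02 7.0000e-02] shift cm [0. 0. 0.]
```

{"api": "play_rows", "payload": {"steps": [{"tx": -0.05,"ty": 0.05,"tz": 0.05,"ax": 0,"ay": 0,"az": 0,"claw": 0.8},{"tx": -0.1,"ty": 0.05,"tz": 0.05,"ax": 0,"ay": 0,"az": 0,"claw": 0.8},{"tx": -0.15,"ty": 0.05,"tz": 0.05,"ax": 0,"ay": 0,"az": 0,"claw": 0.8},{"tx": -0.2,"ty": 0.05,"tz": 0.05,"ax": 0,"ay": 0,"az": 0,"claw": 0.8},{"tx": -0.25,"ty": 0.05,"tz": 0.05,"ax": 0,"ay": 0,"az": 0,"claw": 0.8}]}}

```text
time: 13.9
eef_pos: [0.5783, -0.1412, 0.0268]
tcp_rot: [0.523, -0.476, 0.475, -0.523]
contact_force: [2.3, -1.8, -4.9]
opening: 0.173
```

```bash
python3 st.py
```

```text
t13.90 fx 0.41 fy 14.86 z 26.77 mm | F fx 2.11 fy -2.03 z -4.87 tq [ 0.42 -0.33 -0.02] open 0.173
turn [ 0.05 -0.03 -0.02] shift cm [0. 0. 0.]
turn [4.0000e-02 1.7997e+02 8.0000e-02] shift cm [0. 0. 0.]
```

{"api": "play_rows", "payload": {"steps": [{"tx": -0.03,"ty": 0,"tz": 0.03,"ax": 0,"ay": 0,"az": 0,"claw": 0.8},{"tx": -0.06,"ty": 0,"tz": 0.03,"ax": 0,"ay": 0,"az": 0,"claw": 0.8},{"tx": -0.09,"ty": 0,"tz": 0.03,"ax": 0,"ay": 0,"az": 0,"claw": 0.8},{"tx": -0.12,"ty": 0,"tz": 0.03,"ax": 0,"ay": 0,"az": 0,"claw": 0.8}]}}

```text
time: 14.23
eef_pos: [0.5784, -0.14, 0.0268]
tcp_rot: [0.523, -0.476, 0.475, -0.523]
contact_force: [0.9, -1.1, -3.8]
opening: 0.17
```

```bash
python3 st.py
```

```text
t14.23 fx 0.62 fy 15.96 z 26.75 mm | F fx 0.80 fy -1.14 z -3.82 tq [ 0.19 -0.06 -0.09] open 0.17
turn [ 0.07 -0.04 -0.02] shift cm [0. 0. 0.]
turn [4.0000e-02 1.7996e+02 1.1000e-01] shift cm [0. 0. 0.]
```

{"api": "play_rows", "payload": {"steps": [{"tx": -0.03,"ty": 0,"tz": 0,"ax": 0,"ay": 0,"az": 0,"claw": 0.8},{"tx": -0.06,"ty": 0,"tz": 0,"ax": 0,"ay": 0,"az": 0,"claw": 0.8},{"tx": -0.09,"ty": 0,"tz": 0,"ax": 0,"ay": 0,"az": 0,"claw": 0.8}]}}

```text
time: 14.48
eef_pos: [0.5784, -0.1391, 0.0267]
tcp_rot: [0.523, -0.476, 0.475, -0.523]
contact_force: [-0.3, 0.7, -3.9]
opening: 0.173
```

```bash
python3 st.py
```

```text
t14.48 fx 0.66 fy 16.87 z 26.74 mm | F fx -0.19 fy 0.70 z -3.86 tq [-0.04 -0.07 -0.12] open 0.173
turn [ 0.06 -0.04 -0.03] shift cm [0. 0. 0.]
turn [4.0000e-02 1.7996e+02 1.0000e-01] shift cm [0. 0. 0.]
```

{"api": "play_rows", "payload": {"steps": [{"tx": -0.03,"ty": 0,"tz": 0,"ax": 0,"ay": 0,"az": 0,"claw": 0.8},{"tx": -0.06,"ty": 0,"tz": 0,"ax": 0,"ay": 0,"az": 0,"claw": 0.8}]}}

```text
time: 14.65
eef_pos: [0.5783, -0.1386, 0.0267]
tcp_rot: [0.523, -0.476, 0.475, -0.523]
contact_force: [0.3, -1.5, -3.8]
opening: 0.172
```

```bash
python3 st.py
```

```text
t14.65 fx 0.68 fy 17.45 z 26.75 mm | F fx 0.20 fy -1.53 z -3.77 tq [ 0.22  0.12 -0.1 ] open 0.172
turn [ 0.06 -0.03 -0.02] shift cm [0. 0. 0.]
turn [3.0000e-02 1.7997e+02 9.0000e-02] shift cm [0. 0. 0.]
```

{"api": "play_rows", "payload": {"steps": [{"tx": -0.03,"ty": 0,"tz": 0,"ax": 0,"ay": 0,"az": 0,"claw": 0.8},{"tx": -0.06,"ty": 0,"tz": 0,"ax": 0,"ay": 0,"az": 0,"claw": 0.8}]}}

```text
time: 14.82
eef_pos: [0.5783, -0.1382, 0.0268]
tcp_rot: [0.523, -0.476, 0.476, -0.523]
contact_force: [-1.2, -1.4, -4.2]
opening: 0.174
```

```bash
python3 st.py
```

```text
t14.82 fx 0.73 fy 17.86 z 26.79 mm | F fx -1.29 fy -1.27 z -4.21 tq [-0.19  0.19 -0.1 ] open 0.174
turn [ 0.05 -0.02  0.01] shift cm [0. 0. 0.]
turn [-1.0000e-02  1.7998e+02  8.0000e-02] shift cm [0. 0. 0.]
```

{"api": "play_rows", "payload": {"steps": [{"tx": -0.03,"ty": 0,"tz": 0,"ax": 0,"ay": 0,"az": 0,"claw": 0.8},{"tx": -0.06,"ty": 0,"tz": 0,"ax": 0,"ay": 0,"az": 0,"claw": 0.8}]}}

```text
time: 14.98
eef_pos: [0.5784, -0.1381, 0.0268]
tcp_rot: [0.524, -0.476, 0.476, -0.523]
contact_force: [-1.9, -4.1, -5.5]
opening: 0.172
```

```bash
python3 st.py; python3 look.py 7
```

```text
t14.98 fx 0.76 fy 17.91 z 26.81 mm | F fx -2.27 fy -3.88 z -5.49 tq [-0.58  0.21 -0.1 ] open 0.172
turn [ 0.04 -0.    0.07] shift cm [0. 0. 0.]
turn [-1.1e-01  1.8e+02  6.0e-02] shift cm [0. 0. 0.]
[[115 115 126 140 153 169 171 136  72  76  77  76  76  77  63  35  29  40  60  71]
 [225 225 225 225 222 221 223 170  73  77  79  77  74  71  55  33  29  53  72  72]
 [196 205 202 180 147 136 130  99  91 101 106 109 111 101  66  29  31  57  76  73]
 [219 222 213 155  94 117 122 119 116 120 121 122 126 100  39  29  43  68  77  74]
 [199 222 214 163 122 146 145 139 135 139 141 145 147 110  24  29  56  78  77  76]
 [156 219 221 173 142 175 164 157 161 163 165 168 152  96  26  39  67  79  77  70]
 [103 181 224 169 122 164 156 152 149 145 144 145 111  39  27  59  82  80  80  62]
 [177 225 225 172 106 133 129 127 124 123 121 121  89  23  30  61  81  82  81  57]
 [225 223 226 179  96 106 107 104 104 101 100  89  59  27  44  73  86  84  76  46]
 [216 215 217 170  75  79  84  80  77  73  65  48  33  28  58  86  91  86  66  34]
 [145 117 101  70  45  53  57  68  61  40  39  33  29  39  72  94  94  82  49  50]
 [ 95  99 109 111 124 140 148 174 149  75  64  37  30  60  94 102  98  79  50  75]
 [216 223 225 216 216 215 215 216 166  75  64  35  31  64  95 103 103  74  61  92]]
top 54 fy [0.0668 0.0693 0.0846 0.0855] fx [-0.0084  0.0082] z [0.0513 0.0544]
scene 34 fy [-0.062  -0.0616 -0.0566 -0.0561] fx [-0.005   0.0105] z [0.0508 0.0538]
scene 77 fy [-0.038  -0.0373 -0.0226 -0.0225] fx [-0.0053  0.009 ] z [0.0517 0.054 ]
scene 133 fy [0.0542 0.0552 0.0848 0.0856] fx [-0.0056  0.0091] z [0.0513 0.0543]
```

View pics/top7.png

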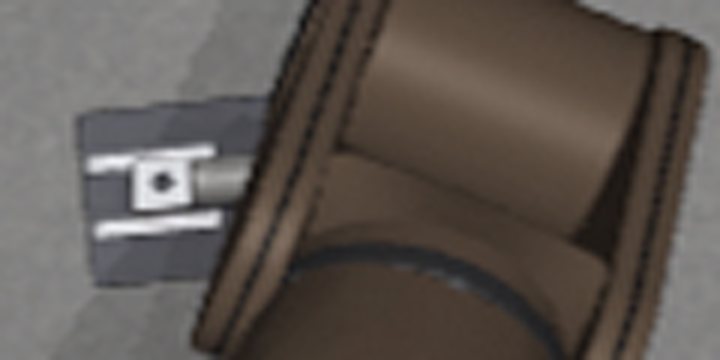

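```bash
python3 st.py
```

```text
t15.08 fx 0.77 fy 17.89 z 26.79 mm | F fx -2.68 fy -3.41 z -4.39 tq [-0.61  0.27 -0.09] open 0.172
turn [ 0.04 -0.01  0.06] shift cm [0. 0. 0.]
turn [-9.0000e-02  1.7999e+02  6.0000e-02] shift cm [0. 0. 0.]
```

{"api": "play_rows", "payload": {"steps": [{"tx": -0.02,"ty": 0,"tz": -0.02,"ax": 0,"ay": 0,"az": 0,"claw": 0.8},{"tx": -0.04,"ty": 0,"tz": -0.02,"ax": 0,"ay": 0,"az": 0,"claw": 0.8}]}}

```text
time: 15.25
eef_pos: [0.5784, -0.1381, 0.0268]
tcp_rot: [0.524, -0.475, 0.476, -0.523]
contact_force: [-2.2, -6.4, -6.6]
opening: 0.168
```

```bash
python3 st.py
```

```text
t15.25 fx 0.78 fy 17.92 z 26.83 mm | F fx -2.83 fy -6.18 z -6.55 tq [-0.87  0.23 -0.14] open 0.168
turn [-0.01 -0.01  0.11] shift cm [0. 0. 0.]
turn [-1.7000e-01  1.7999e+02 -1.0000e-02] shift cm [0. 0. 0.]
```

{"api": "play_rows", "payload": {"steps": [{"tx": -0.01,"ty": 0,"tz": 0,"ax": 0,"ay": 0,"az": 0,"claw": 0.8},{"tx": -0.01,"ty": 0,"tz": 0,"ax": 0,"ay": 0,"az": 0,"claw": 0.8},{"tx": -0.01,"ty": 0,"tz": 0,"ax": 0,"ay": 0,"az": 0,"claw": 0.8}]}}

```text
time: 15.5
eef_pos: [0.5784, -0.1381, 0.0268]
tcp_rot: [0.524, -0.475, 0.476, -0.523]
contact_force: [-1.2, -6.5, -6.0]
opening: 0.178
```

```bash
python3 st.py
```

```text
t15.50 fx 0.78 fy 17.90 z 26.82 mm | F fx -1.79 fy -6.32 z -6.02 tq [-0.86  0.21 -0.11] open 0.178
turn [-0.01 -0.02  0.11] shift cm [0. 0. 0.]
turn [-1.7000e-01  1.7998e+02 -1.0000e-02] shift cm [0. 0. 0.]
```

Holding at about 6 N. I'll nudge slightly and hold for a moment.

{"api": "play_rows", "payload": {"steps": [{"tx": -0.01,"ty": 0.02,"tz": 0,"ax": 0,"ay": 0,"az": 0,"claw": 0.8},{"tx": -0.01,"ty": 0.02,"tz": 0,"ax": 0,"ay": 0,"az": 0,"claw": 0.8},{"tx": -0.01,"ty": 0.02,"tz": 0,"ax": 0,"ay": 0,"az": 0,"claw": 0.8},{"tx": -0.01,"ty": 0.02,"tz": 0,"ax": 0,"ay": 0,"az": 0,"claw": 0.8},{"tx": -0.01,"ty": 0.02,"tz": 0,"ax": 0,"ay": 0,"az": 0,"claw": 0.8},{"tx": -0.01,"ty": 0.02,"tz": 0,"ax": 0,"ay": 0,"az": 0,"claw": 0.8},{"tx": -0.01,"ty": 0.02,"tz": 0,"ax": 0,"ay": 0,"az": 0,"claw": 0.8},{"tx": -0.01,"ty": 0.02,"tz": 0,"ax": 0,"ay": 0,"az": 0,"claw": 0.8}]}}

```text
time: 16.17
eef_pos: [0.5784, -0.1381, 0.0268]
tcp_rot: [0.524, -0.475, 0.476, -0.523]
contact_force: [-2.4, -6.2, -5.4]
opening: 0.169
```

```bash
python3 st.py
```

```text
t16.17 fx 0.79 fy 17.89 z 26.81 mm | F fx -2.94 fy -6.00 z -5.39 tq [-0.88  0.21 -0.04] open 0.169
turn [-0.   -0.01  0.12] shift cm [0. 0. 0.]
turn [ -0.19 179.99  -0.  ] shift cm [0. 0. 0.]
```

{"api": "play_rows", "payload": {"grip_force": 20, "steps": [{"tx": 0,"ty": 0,"tz": 0,"ax": 0,"ay": 0,"az": 0,"claw": 1.4},{"tx": 0,"ty": 0,"tz": 0,"ax": 0,"ay": 0,"az": 0,"claw": 1.6},{"tx": 0,"ty": 0,"tz": 0,"ax": 0,"ay": 0,"az": 0,"claw": 1.8},{"tx": 0,"ty": 0,"tz": 0,"ax": 0,"ay": 0,"az": 0,"claw": 2.0},{"tx": 0,"ty": 0,"tz": 0,"ax": 0,"ay": 0,"az": 0,"claw": 2.4},{"tx": 0,"ty": 0,"tz": 0,"ax": 0,"ay": 0,"az": 0,"claw": 3},{"tx": 0,"ty": 0,"tz": 0,"ax": 0,"ay": 0,"az": 0,"claw": 4},{"tx": 0,"ty": 0,"tz": 0,"ax": 0,"ay": 0,"az": 0,"claw": 5},{"tx": 0,"ty": 0,"tz": 0,"ax": 0,"ay": 0,"az": 0,"claw": 5},{"tx": 0,"ty": 0,"tz": 0,"ax": 0,"ay": 0,"az": 0,"claw": 5}]}}

```text
time: 17.0
eef_pos: [0.5785, -0.1368, 0.0268]
tcp_rot: [-0.523, 0.476, -0.476, 0.523]
contact_force: [0.0, -0.5, -0.3]
opening: 0.582
```

```bash
python3 st.py
```

```text
t17.00 fx 1.01 fy 19.22 z 26.84 mm | F fx -0.01 fy -0.48 z -0.33 tq [0.   0.02 0.01] open 0.582
turn [-0.01 -0.03 -0.  ] shift cm [0. 0. 0.]
turn [ 0.0000e+00  1.7997e+02 -2.0000e-02] shift cm [0. 0. 0.]
```

Free of contact. Retreat straight up, then back so the cameras can see.

{"api": "play_rows", "payload": {"steps": [{"tx": 0,"ty": -0.5,"tz": 0,"ax": 0,"ay": 0,"az": 0,"claw": 5},{"tx": 0,"ty": -1.5,"tz": 0,"ax": 0,"ay": 0,"az": 0,"claw": 5},{"tx": 0,"ty": -3,"tz": 0,"ax": 0,"ay": 0,"az": 0,"claw": 5},{"tx": 0,"ty": -5,"tz": 0,"ax": 0,"ay": 0,"az": 0,"claw": 5},{"tx": 0,"ty": -8,"tz": 0,"ax": 0,"ay": 0,"az": 0,"claw": 5},{"tx": 0,"ty": -12,"tz": 0,"ax": 0,"ay": 0,"az": 0,"claw": 5},{"tx": 0,"ty": -16,"tz": 0,"ax": 0,"ay": 0,"az": 0,"claw": 5},{"tx": 4,"ty": -19,"tz": -2,"ax": 0,"ay": 0,"az": 0,"claw": 5},{"tx": 8,"ty": -20,"tz": -4,"ax": 0,"ay": 0,"az": 0,"claw": 5},{"tx": 12,"ty": -20,"tz": -6,"ax": 0,"ay": 0,"az": 0,"claw": 5},{"tx": 16,"ty": -20,"tz": -8,"ax": 0,"ay": 0,"az": 0,"claw": 5},{"tx": 20,"ty": -20,"tz": -9,"ax": 0,"ay": 0,"az": 0,"claw": 5}]}}

```text
time: 18.0
eef_pos: [0.5113, -0.326, 0.2291]
tcp_rot: [-0.523, 0.475, -0.477, 0.523]
contact_force: [1.8, 0.3, -0.4]
opening: 0.585
```

{"api": "play_rows", "payload": {"steps": [{"tx": 4,"ty": 0,"tz": -1,"ax": 0,"ay": 0,"az": 0,"claw": 5},{"tx": 8,"ty": 0,"tz": -2,"ax": 0,"ay": 0,"az": 0,"claw": 5},{"tx": 10,"ty": 0,"tz": -2,"ax": 0,"ay": 0,"az": 0,"claw": 5},{"tx": 10,"ty": 0,"tz": -2,"ax": 0,"ay": 0,"az": 0,"claw": 5},{"tx": 10,"ty": 0,"tz": -2,"ax": 0,"ay": 0,"az": 0,"claw": 5}]}}

```text
time: 18.42
eef_pos: [0.5013, -0.4269, 0.2272]
tcp_rot: [-0.522, 0.476, -0.476, 0.523]
contact_force: [-0.0, 1.4, 0.3]
opening: 0.587
```

```bash
python3 st.py|head -1; python3 look.py 8; python3 -c "
import numpy as np,cv2
cv2.imwrite('pics/full8.png',np.load('pics/scene8.npz')['p'])"
```

```text
t18.42 fx -103.39 fy -262.31 z 227.18 mm | F fx 0.10 fy 1.37 z 0.32 tq [ 0.05  0.01 -0.01] open 0.587
[[112 111 123 136 151 165 168 134  79  82  84  81  81  81  81  82  81  84  83  74]
 [223 223 224 221 218 218 220 169  81  86  88  84  78  77  75  83  90  97 108 118]
 [206 213 213 187 151 143 137 115 110 122 127 130 129 128 132 133 134 137 140 142]
 [215 217 217 164 101 131 133 138 141 145 146 148 151 153 156 159 159 161 165 167]
 [197 219 219 176 138 167 167 168 174 177 179 182 185 188 191 193 195 200 204 206]
 [159 215 220 178 167 206 202 206 210 212 213 213 211 208 205 193 189 193 190 185]
 [120 188 221 167 139 185 187 190 185 182 178 175 170 167 165 160 157 153 151 148]
 [176 221 221 172 118 154 158 153 150 147 142 142 138 136 134 132 129 127 123 120]
 [221 219 222 178 110 122 128 123 121 118 115 111 108 109 106 103  99  94  87  75]
 [215 211 214 170  88  92  94  89  84  75  63  56  49  47  44  48  52  51  53  55]
 [167 132 115  79  51  63  66  74  69  52  54  56  56  56  55  73  90  89  89  85]
 [ 99 100 109 115 128 154 162 181 156  85  88  91  91  92  91  91  92  90  91  89]
 [226 225 226 226 226 225 225 225 176  87  90  89  90  93  98  98  97  97  97  92]]
top 15 fy [-0.0598 -0.0597 -0.0564 -0.0564] fx [-0.0082  0.0083] z [0.0505 0.0551]
top 55 fy [-0.038  -0.0378 -0.0223 -0.0222] fx [-0.0083  0.0081] z [0.0505 0.0537]
top 27 fy [0.0281 0.0285 0.0357 0.0359] fx [-0.0085  0.0078] z [0.0516 0.0536]
top 109 fy [0.0544 0.0548 0.0847 0.0858] fx [-0.0084  0.0082] z [0.0508 0.0544]
scene 34 fy [-0.0616 -0.0615 -0.0561 -0.0561] fx [-0.007   0.0083] z [0.0502 0.054 ]
scene 78 fy [-0.038  -0.0377 -0.0229 -0.0223] fx [-0.0046  0.0093] z [0.0516 0.0543]
scene 34 fy [0.028  0.0281 0.0354 0.0356] fx [-0.0037  0.0086] z [0.0514 0.0541]
scene 137 fy [0.0546 0.0549 0.0849 0.0855] fx [-0.0043  0.0094] z [0.0516 0.0539]
```

View pics/top8.png

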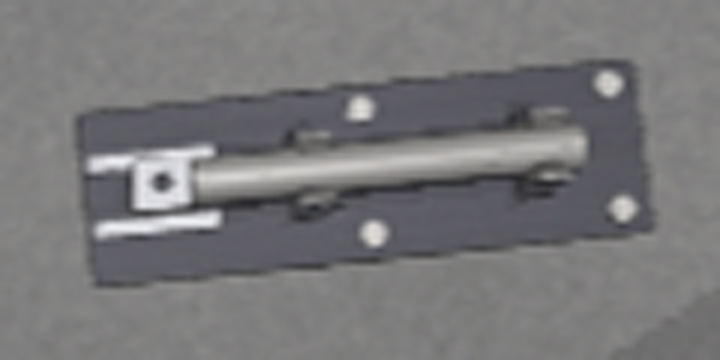

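View pics/scene8.png

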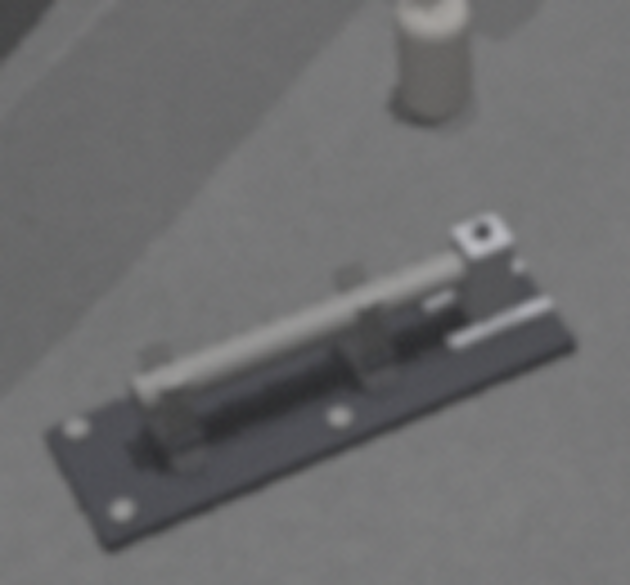

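View pics/full8.png

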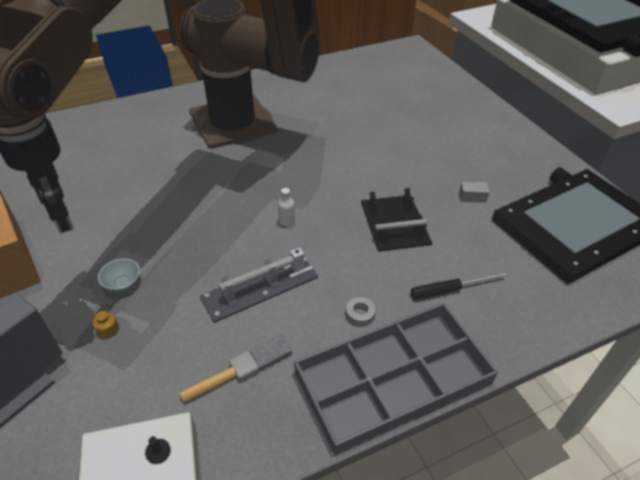

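```bash
python3 -c "
from plant import ctrl
print(ctrl.sign_off())"
```

```text
the job is handed in; nothing more can be done
None
```

The 18 mm bar is in both spring clips with its end against the stop. The arm is clear of everything, and I handed the job in at about 18.5 s of the 72 s allowed.

- **Pressing in:** I took the bar from the rack lane nearer the robot and pressed it straight down, about 10 mm short of the stop. The highest push I read going through the clips was about 13 N. I then pressed to about 17 N, and the height stayed fixed to within 0.1 mm, so the bar was resting on its saddles.
- **Sliding to the stop:** It slid about 10 mm against roughly 1–2 N of friction. I held it at the stop for about 0.9 s with 6.0–6.3 N measured at the wrist, so the force on the stop itself was probably 4.5–5 N, a little under the 6 N asked. The highest along-bar reading was 6.3 N.
- **Last checks:** Both cameras show the top of the bar at about 54 mm along its whole length, so its axis is at 45 mm. The end sits in the same pixel column as when it was held against the stop. The thinner bar is still in its lane and the other objects look unmoved.

**Uncertain points:**
- The two cameras disagreed by about 1.5–2 mm along the fixture. The 10 mm gap before sliding was measured at 9.5 to 11 mm, and the measured slide agreed with about 10 mm.
- Forces were read only between moves, so short peaks, such as during the snap, were not seen.

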